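# Clear the catalogue sorting desk

### The job

Clear the sorting desk: carry the trug that holds wooden blocks to the return bin and tip its blocks out into the bin, and put any blocks lying on the desk into the bin as well. Hang every trug, empty, by its handle bar on the steel rack, one to a double hook with the bar lying across both prongs, so that it hangs level and still. Leave the stamp and the mug where they are.

Things in the scene. Friction and masses are not known exactly. Their poses are not given: they have to be found in the camera images.
- trug0: Holds blocks at the start. Hand trug: shallow plywood tray 130 (x) x 126 (y) x 39 mm, rigid steel handle, 134 mm high in all, 0.3 kg. Origin: centre of underside, z up. Handle bar along y over the tray's middle: 14 mm thick (x), 18 tall (z), its middle at x=0, y=0, z=125 mm; 114 mm free between its uprights, 77 mm free below it down to the end walls' tops.
- trug1: Empty trug of the same make as trug0, may be absent. All trugs: floor inside 66 mm wide (x), 5 mm above the underside; the two long sides (+x, -x) are flared like a chute, rising only 15 mm over 33 mm, so contents slide out over them when the trug is tilted about its bar by 60 degrees or more. End walls (+y, -y) upright, 39 mm high.
- trug2: Empty trug exactly like trug1. May be absent.
- cargo0: Plain wooden catalogue block, 54 (x) x 30 (y) x 26 (z) mm, about 40 g, origin at the centre of its underside. Lies in trug0 at the start. May be absent.
- cargo1: Plain wooden catalogue block, 54 (x) x 30 (y) x 26 (z) mm, about 40 g, origin at the centre of its underside. Lies in trug0 at the start. May be absent.
- cargo2: Plain wooden catalogue block, 54 (x) x 30 (y) x 26 (z) mm, about 40 g, origin at the centre of its underside. Lies in trug0 at the start. May be absent.
- stray0: Plain wooden catalogue block, 54 (x) x 30 (y) x 26 (z) mm, about 40 g, origin at the centre of its underside. Lies flat on the desk at the start. May be absent.
- stray1: Plain wooden catalogue block, 54 (x) x 30 (y) x 26 (z) mm, about 40 g, origin at the centre of its underside. Lies flat on the desk at the start. May be absent.
- stray2: Plain wooden catalogue block, 54 (x) x 30 (y) x 26 (z) mm, about 40 g, origin at the centre of its underside. Lies flat on the desk at the start. May be absent.
- bin: Return bin: open wooden box fixed to the desk, 220 x 220 mm, 100 mm high, walls and floor 8 mm. Origin: centre of its underside, z up.
- hook0 (a point): Left-hand (seen from the robot) double hook of the fixed steel rack: two level prongs, 8 mm round bar, 60 mm apart, pointing along the point's -x. Site: midway between the prongs at the height of their tops (234 mm over the desk), z up, y along the rack. A trug hangs with its bar along y across both prongs, bar's middle near x=0, y=0, so 9 mm above the point.
- hook1 (a point): Middle double hook, like hook0, 160 mm from its neighbours. All hooks: the prongs run from the rail (near face at x=+84 mm) level to x=-30 mm, then turn up to end at x=-46 mm, 14 mm above the prong tops. The rail rises 4 mm above the prong tops; nothing stands above it. A trug comes on from the -x side with its bar above the upturned ends.
- hook2 (a point): Right-hand (seen from the robot) double hook, exactly like hook0 and hook1.
- stamp: Bystander: hand stamp, 50 x 32 mm foot, 92 mm high, origin under its centre.
- mug: Bystander: white mug, 80 mm wide, 90 mm high, origin under its centre.

How it is judged:
By the outcome, as a careful person would: the job done as asked, in the order asked, and still so for the second after the job is handed in, with the robot touching nothing.
Of cargo0, cargo1, cargo2 only 2 to 3 are there at a start; the rules pass over those that are not, and their reading is None.
Of stray0, stray1, stray2 only 2 to 3 are there at a start; the rules pass over those that are not, and their reading is None.
Of trug1, trug2 only 1 to 2 are there at a start; the rules pass over those that are not, and their reading is None.
At some moment in a run one of trug0, trug1, trug2, stray0, stray1, stray2 may be knocked a few centimetres aside while the robot is not near it.
It also fails if it takes over 210 s, if anything falls off the work surface, if the arm or the gripper's body presses on something with over 40 N, if the wrist force passes 120 N, or if a joint passes its speed limit or range.

### The arm

A 7-joint arm with a two-finger parallel gripper is mounted at the origin on the work surface. World frame = base frame: x ahead of the robot, y to its left, z up, the work surface at z = 0. Lengths are in m, angles in degrees, forces in N, time in s.
With the tool pointing down it reaches from about 0.425 to 0.875 m from the base axis. Payload 8.4 kg.
Tool frame: the origin (TCP) lies on the centre line of the jaws, within the pads' length; the fingertips stand 14 mm ahead of it and the grasp point (between the pads) lies 5 mm behind it (ctrl.tcp_to_tips is the distance from the TCP to the fingertips, in m); z points along the fingers, y is the line along which they close (so a half turn about z gives the same grasp; the last joint's range is limited). The gripper opens to 85 mm and grips with 20 to 120 N. Pads are 22 mm wide; open, the fingers measure 114 mm over their backs; the gripper's body (76 mm by 85 mm) begins 54 mm behind the grasp point. The pads swing forward as they close: fully open they stand 13 mm farther back than shut.
Start: joints at [63.3, 19.091, 2.286, 83.961, -0.768, 76.965, -3.352], TCP at [0.233, -0.607, 0.22] pointing down, gripper open.
Joint ranges: [-147.57, 147.57], [-21.85, 119.76], [-74.77, 79.35], [14.55, 137.4], [-85.83, 265.84], [4.83, 119.75], [-152.11, 152.11]. Speed limits (degrees/s): [127.2, 127.2, 159.86, 159.86, 180, 180, 180].

### API

Orientations are given as a 3x3 rotation matrix whose columns are the frame's x, y, z axes.
In Python, from bench import ctrl gives the robot as it stands. The module is installed in compiled form; this text tells all that it offers.
- The arm moves only by the tool drive_tool, never from a script. Its argument "commands" is one flat list of numbers, 4 for each row, row after row: the shift along the tool's x, y, z in m, then the turn about the tool's z in degrees. In form: [dx, dy, dz, twist, dx, dy, dz, twist, ...]. A call has 1 to 10 rows; each row is the pose to reach, as a shift and turn from the pose commanded when the call began, along the tool's axes at that moment; what a row does not reach only later rows make up. A row lasts 1/12 s, in which the tool goes at most 41.7 mm and 7.16 degrees, less where a joint would pass 70% of its speed; a pose out of reach is approached as far as the arm can. A call with a gripper value outside its range is refused whole. "gripper" is the closure, from -1 (fully open) to 1 (shut), set as the call begins (left out, the last holds). The fingers move at their own pace and stop on an object; the grip force is fixed at half the most. Time passes only in rows, so rows that repeat a pose let the fingers close. It gives the time, the measured TCP pose, the force, the opening and the grip force at its end, in the units of the state.
- ctrl.state(): the state, without advancing time (a new reading comes with each control period).
- ctrl.get_image(name): name is "side" or "top"; returns the picture (420x560x3 uint8, red, green, blue); there is no depth.
- ctrl.camera_info(name): a dict with "fovy" (degrees; the focal length in pixels is half the picture's height over the tangent of half this angle, whatever the lens; pixels are square), "cx", "cy" (the principal point, pixels), "eye" and "rotation" of the camera in the world. Camera axes: x right, y down, z forward; pixel columns grow to the right and rows downward; lengths in m; the calibration is good to about 2 mm. A picture is of the moment at which its call begins. camera_info takes no time and is no camera call.
- ctrl.job_done(): hands the job in; it is judged then, once.
The state is a dict: "clock": time; "q": joint angles; "joint_vel": joint speeds; "tau": joint torques, N m; "tcp_pos": TCP position; "tcp_rot": TCP orientation; "contact_force": force on the tool from outside, world axes, zero at the start; "moment": the same for the moment, N m; "finger_gap": opening from 0.0 (shut) to 1.0 (fully open); "grip_force": force on a finger pad.
Only numpy, scipy, OpenCV 4.12 (cv2) and the standard library are available. Lean on these libraries where they do the work, as an engineer would, in place of code of your own. Each camera call takes 0.05 s, during which the arm holds its last target. There are 200 camera calls.

## Working session

There is one attempt and no reset: what is moved stays moved. The work goes in short steps, Python scripts to look and compute and a tool call to move; the robot and the scene stay as the last step left them, time stands still between calls to the robot, and variables do not carry over. Pictures are saved under pics/ and viewed, at most 14 in all, crops included, and the job is handed in when it is done.

Besides the shell and the picture viewer there is one more tool, called after "Call:" in YAML: its name, and indented under it one key for each argument. drive_tool: Moves the arm, as the interface text tells. Its arguments: {"type":"object","properties":{"commands":{"type":"array"},"gripper":{"type":"number"}},"required":["commands"]}

```bash
mkdir -p pics; python3 - <<'E'
from bench import ctrl
import cv2,numpy as np
for n in("top","side"):
    print(n,ctrl.camera_info(n)); cv2.imwrite(f"pics/{n}0.png",ctrl.get_image(n)[:,:,::-1])
print(ctrl.state(),ctrl.tcp_to_tips)
E
```

```text
top {'fovy': 50.13113852629638, 'cx': 286.89199684992724, 'cy': 211.49311711156582, 'eye': array([ 0.29292257, -0.01615877,  1.19630857]), 'rotation': array([[-0.04553732, -0.9722051 ,  0.22965976],
       [-0.99895489,  0.04522274, -0.00663568],
       [-0.0039346 , -0.22972191, -0.97324836]])}
side {'fovy': 42.380619597526746, 'cx': 287.2546305546626, 'cy': 210.01479021812108, 'eye': array([ 0.47715597, -0.92026084,  1.26453998]), 'rotation': array([[ 0.99811568, -0.05475378,  0.02769669],
       [-0.0600353 , -0.77812448,  0.6252344 ],
       [-0.01268248, -0.62571904, -0.77994541]])}
{'clock': 0.1, 'q': array([63.30018077, 19.12771848,  2.28583192, 84.00872085, -0.76668862,
       76.96613987, -3.35308986]), 'joint_vel': array([-4.67014130e-02, -2.33805480e-01,  6.19153701e-02, -1.17343957e-01,
       -1.27011884e-04, -5.50333494e-02, -3.13050960e-02]), 'tau': array([ 3.05078247e-03, -6.60023117e+01,  1.36958119e+00, -4.06475043e+01,
        1.71101536e-02,  8.91693839e-03, -8.23019519e-07]), 'tcp_pos': array([ 0.23290041, -0.60635368,  0.21898713]), 'tcp_rot': array([[ 9.33499578e-01,  3.58577882e-01, -6.63147789e-04],
       [ 3.58578472e-01, -9.33498578e-01,  1.37275625e-03],
       [-1.26807488e-04, -1.51925790e-03, -9.99998838e-01]]), 'contact_force': array([-0.39299911, -0.26506571,  0.69067354]), 'moment': array([-0.0198153 , -0.01378772,  0.04269841]), 'grip_force': 0.0, 'finger_gap': 0.9995687613194258} 0.014
```

View pics/top0.png

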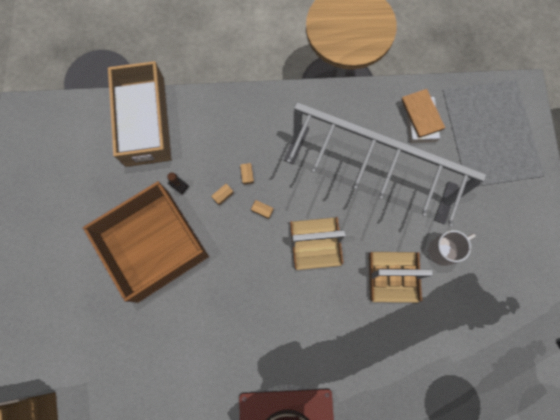

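View pics/side0.png

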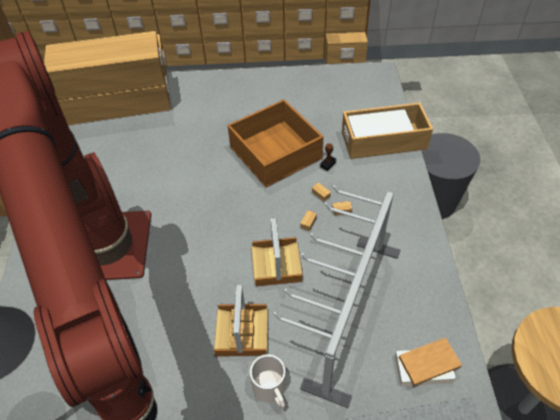

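The top view shows trug0 with blocks at about (395,277), an empty trug at (316,243), and the bin at (146,240). Strays are at (247,173), (222,194) and (262,209), and the rack runs from (298,105) to (482,178). The side view agrees, so there are two trugs. I'll enlarge both for exact pixels.

```bash
cat > h.py <<'E'
from bench import ctrl
import cv2, numpy as np
def ray(n,u,v):
    c=ctrl.camera_info(n); f=210/np.tan(np.radians(c["fovy"]/2))
    d=c["rotation"]@np.array([(u-c["cx"])/f,(v-c["cy"])/f,1]); return c["eye"],d
def plane(n,u,v,z):
    e,d=ray(n,u,v); return e+d*(z-e[2])/d[2]
def tri(a,b):
    (e1,d1),(e2,d2)=ray("top",*a),ray("side",*b)
    A=np.c_[d1,-d2]; t=np.linalg.lstsq(A,e2-e1,rcond=None)[0]
    p,q=e1+t[0]*d1,e2+t[1]*d2; return (p+q)/2,np.linalg.norm(p-q)
def proj(n,P):
    c=ctrl.camera_info(n); f=210/np.tan(np.radians(c["fovy"]/2))
    r=c["rotation"].T@(np.asarray(P)-c["eye"]); return np.round([c["cx"]+f*r[0]/r[2],c["cy"]+f*r[1]/r[2]],1)
def grab(n,name): 
    im=ctrl.get_image(n)[:,:,::-1].copy(); cv2.imwrite(f"pics/{name}.png",im); return im
def crop(im,x0,y0,x1,y1,k,name): cv2.imwrite(f"pics/{name}.png",cv2.resize(im[y0:y1,x0:x1],None,fx=k,fy=k,interpolation=cv2.INTER_CUBIC))
def local(P,yaw=None):
    s=ctrl.state(); return np.round(s["tcp_rot"].T@(np.asarray(P)-s["tcp_pos"]),4)
E
python3 - <<'E'
from h import *
crop(cv2.imread("pics/top0.png"),80,95,480,310,2,"tc0")
crop(cv2.imread("pics/side0.png"),210,95,410,395,2,"sc0")
E
```

```text
(no output)
```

View pics/tc0.png

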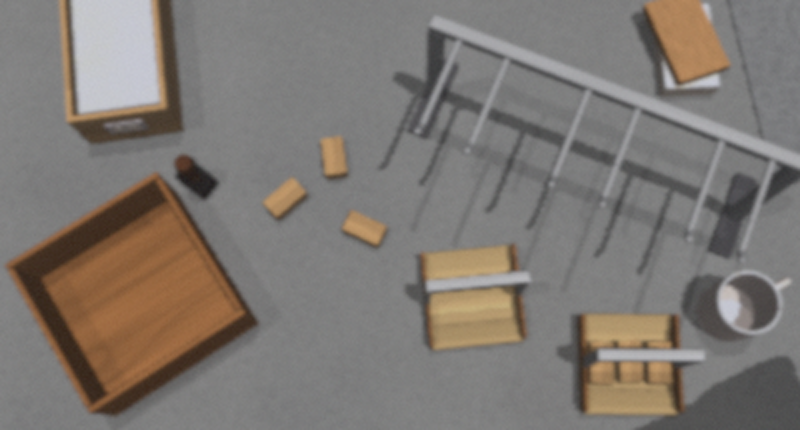

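View pics/sc0.png

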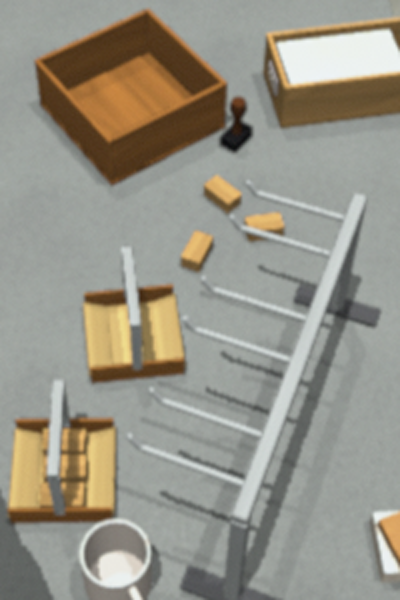

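The crops show three blocks in trug0, one empty trug and three strays. The hook tips in the top crop are (417,131), (467,150), (551,184), (603,203), (690,238) and (741,259).

```bash
python3 - <<'E'
from h import *
np.set_printoptions(precision=4,suppress=True)
T=lambda p:(p[0]/2+80,p[1]/2+95); S=lambda p:(p[0]/2+210,p[1]/2+95)
tips=[(417,131),(467,150),(551,184),(603,203),(690,238),(741,259)]; st=[(250,184),(234,217),(206,281),(186,321),(153,392),(131,437)]
P=[plane("top",*T(a),.246) for a in tips]
for a,b,p in zip(tips,st,P): print("tip",p,*tri(T(a),S(b)),plane("side",*S(b),.246))
P=np.array(P)
rail=[plane("top",*T(a),.238) for a in [(435,18),(800,160)]]
d=rail[1]-rail[0]; print("rail ang",np.degrees(np.arctan2(d[1],d[0])), "tips ang",np.degrees(np.arctan2(*(P[4]+P[5]-P[0]-P[1])[1::-1])))
for k in range(3): print("mid",k,(P[2*k]+P[2*k+1])/2)
B=[plane("top",*T(a),.1) for a in [(10,266),(157,176),(256,322),(95,412)]]; print("bin",B,np.mean(B,0))
for i in range(4): print(np.linalg.norm(B[i]-B[i-1]),np.degrees(np.arctan2(*(B[i]-B[i-1])[1::-1])))
for n,a,b,c,e in[("t1",(426,285),(530,279),(127,250),(137,366)),("t0",(597,355),(705,356),(58,383),(58,508))]:
    q=[plane("top",*T(x),.134) for x in(a,b)]; r=[plane("side",*S(x),.134) for x in (c,e)]
    for w in(q,r): print(n,w,(w[0]+w[1])/2,np.degrees(np.arctan2(*(w[0]-w[1])[1::-1])),np.linalg.norm(w[0]-w[1]))
def strays(im):
    h=cv2.cvtColor(im,cv2.COLOR_BGR2HSV); m=cv2.inRange(h,(8,90,110),(25,255,255)); return m
im=cv2.imread("pics/top0.png"); m=strays(im); m[:,:205]=0;m[:,285:]=0;m[:150]=0;m[225:]=0
for c in cv2.findContours(m,cv2.RETR_EXTERNAL,cv2.CHAIN_APPROX_NONE)[0]:
    if cv2.contourArea(c)<40: continue
    w=np.array([plane("top",*p,.026)[:2]*1000 for p in c[:,0].astype(float)],np.float32); print("stray",cv2.minAreaRect(w), cv2.contourArea(c))
s=ctrl.state();print(s["tcp_pos"],np.degrees(np.arctan2(*s["tcp_rot"][1::-1,1])))
E
```

```text
tip [ 0.634  -0.0316  0.246 ] [ 0.6374 -0.0316  0.2376] 0.0007872502955987106 [ 0.6365 -0.0387  0.246 ]
tip [ 0.6091 -0.086   0.246 ] [ 0.6112 -0.0863  0.2409] 0.0008519268301972202 [ 0.611  -0.0903  0.246 ]
tip [ 0.5655 -0.176   0.246 ] [ 0.5686 -0.1774  0.2371] 0.0011501704438345811 [ 0.5684 -0.1837  0.246 ]
tip [ 0.5412 -0.2311  0.246 ] [ 0.5421 -0.2328  0.2392] 0.0017258228182972033 [ 0.5409 -0.2377  0.246 ]
tip [ 0.4977 -0.3216  0.246 ] [ 0.4986 -0.3235  0.2405] 0.0004685434922658398 [ 0.4983 -0.3267  0.246 ]
tip [ 0.472  -0.3738  0.246 ] [ 0.4726 -0.3759  0.2405] 0.0009064749746367783 [ 0.4721 -0.379   0.246 ]
rail ang -115.71656737888227 tips ang -115.31944702169935
mid 0 [ 0.6215 -0.0588  0.246 ]
mid 1 [ 0.5534 -0.2036  0.246 ]
mid 2 [ 0.4848 -0.3477  0.246 ]
bin [array([0.5328, 0.4808, 0.1   ]), array([0.6414, 0.3   , 0.1   ]), array([0.4485, 0.1748, 0.1   ]), array([0.349 , 0.3684, 0.1   ])] [0.4929 0.331  0.1   ]
0.2154385522264546 31.436905985297418
0.21091990370258318 -59.00138996573042
0.22993514727256856 -147.00794957098196
0.21774446665463146 117.2162864322151
t1 [arr
[... 229 characters left out ...]
34 ] 91.36502836277019 0.17896009515348574
t0 [array([ 0.3862, -0.2321,  0.134 ]), array([ 0.3792, -0.3587,  0.134 ])] [ 0.3827 -0.2954  0.134 ] 86.83931636722828 0.1268492708359159
t0 [array([ 0.3873, -0.2414,  0.134 ]), array([ 0.3866, -0.4016,  0.134 ])] [ 0.3869 -0.3215  0.134 ] 89.75160949272933 0.16022909802739282
stray ((579.2800903320312, 42.93268966674805), (52.26502990722656, 29.346250534057617), 61.7998046875) 182.0
stray ((626.6801147460938, 149.67381286621094), (29.526578903198242, 49.80659866333008), 42.10960006713867) 175.5
stray ((682.7658081054688, 81.34017944335938), (53.2049560546875, 27.70816421508789), 5.501004695892334) 162.0
[ 0.2329 -0.6064  0.219 ] -68.98709007087346
```

Trug0 bar is at about (0.383,-0.295), bar direction 87°. I'm moving above it.

Call:
drive_tool:
  commands: [0.252, -0.237, 0, -66, 0.252, -0.237, 0, -66, 0.252, -0.237, 0, -66, 0.252, -0.237, 0, -66, 0.252, -0.237, 0, -66, 0.252, -0.237, 0, -66, 0.252, -0.237, 0, -66, 0.252, -0.237, 0, -66, 0.252, -0.237, 0, -66, 0.252, -0.237, 0, -66]
  gripper: -1

```text
clock: 0.93
tcp_pos: [0.3854, -0.2908, 0.2199]
tcp_rot: [[0.038, 0.999, 0.0], [0.999, -0.038, 0.0], [0.001, 0.0, -1.0]]
contact_force: [-0.3, -0.2, -0.3]
finger_gap: 1.0
grip_force: 0.0
```

Call:
drive_tool:
  commands: [0, 0, 0, 0, 0, 0, 0, 0]

```text
clock: 1.1
tcp_pos: [0.383, -0.2953, 0.2196]
tcp_rot: [[0.054, 0.999, -0.0], [0.999, -0.054, 0.0], [0.0, -0.0, -1.0]]
contact_force: [-0.5, -0.8, -1.0]
finger_gap: 0.999
grip_force: 0.0
```

```bash
python3 - <<'E'
from h import *
crop(grab("top","t1"),300,200,480,335,4,"t1c")
s=ctrl.state();print(s["tcp_pos"],np.degrees(np.arctan2(*s["tcp_rot"][1::-1,0])),s["q"],local([.383,-.295,.12]))
E
```

```text
[ 0.38287865 -0.29565805  0.21961794] 86.85886559378446 [ 48.50538588   0.58371246 -16.1192605  105.5808739    0.17349279
  73.88197293  29.19755331] [0.0007 0.0001 0.0996]
```

View pics/t1c.png

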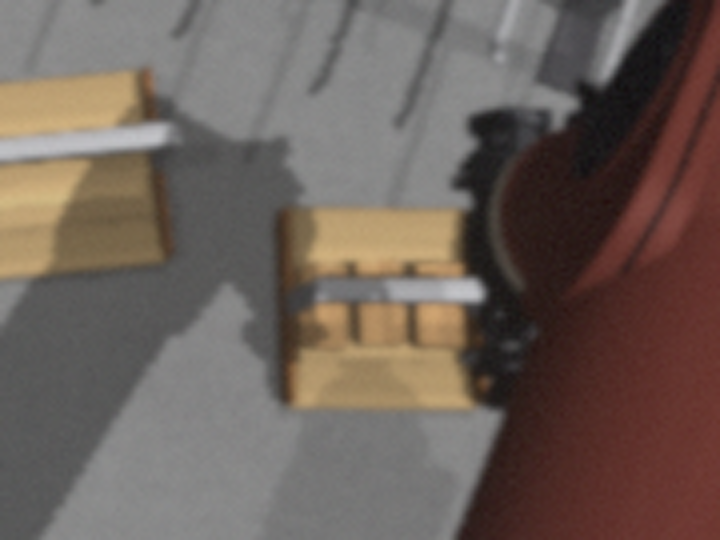

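The picture shows trug0 undisturbed, its bar near crop pixel (390,292) under the gripper. I'll descend, close and lift.

Call:
drive_tool:
  commands: [0.001, 0, 0.04, 0, 0.001, 0, 0.075, 0, 0.001, 0, 0.0995, 0, 0.001, 0, 0.0995, 0, 0.001, 0, 0.0995, 0]

```text
clock: 1.57
tcp_pos: [0.3824, -0.2943, 0.1198]
tcp_rot: [[0.054, 0.999, -0.002], [0.999, -0.054, 0.002], [0.002, -0.002, -1.0]]
contact_force: [0.4, -0.1, 0.5]
finger_gap: 1.001
grip_force: 0.0
```

Call:
drive_tool:
  commands: [0, 0, 0, 0, 0, 0, 0, 0, 0, 0, 0, 0, 0, 0, 0, 0, 0, 0, 0, 0, 0, 0, 0, 0, 0, 0, 0, 0, 0, 0, 0, 0]
  gripper: 1

```text
clock: 2.23
tcp_pos: [0.3839, -0.2943, 0.1209]
tcp_rot: [[0.052, 0.999, 0.001], [0.999, -0.052, -0.001], [-0.001, 0.001, -1.0]]
contact_force: [0.5, 1.7, 4.7]
finger_gap: 0.119
grip_force: 58.7
```

Call:
drive_tool:
  commands: [0, 0, -0.01, 0, 0, 0, -0.03, 0, 0, 0, -0.06, 0, 0, 0, -0.1, 0, 0, 0, -0.14, 0, 0, 0, -0.18, 0, 0, 0, -0.22, 0, 0, 0, -0.25, 0, 0, 0, -0.27, 0, 0, 0, -0.28, 0]

```text
clock: 3.07
tcp_pos: [0.3835, -0.2942, 0.4033]
tcp_rot: [[0.052, 0.999, 0.002], [0.999, -0.052, -0.002], [-0.002, 0.002, -1.0]]
contact_force: [-0.4, 0.6, -3.8]
finger_gap: 0.118
grip_force: 58.9
```

```bash
python3 - <<'E'
from h import *
c=np.array([.493,.331]); u=np.array([np.cos(np.radians(31)),np.sin(np.radians(31))])
p=c-u*.102+u*.06   # bar 60 mm inside near wall inner face
s=ctrl.state();print(s["tcp_pos"],s["q"],s["finger_gap"],s["contact_force"],p,local([*p,.4]))
E
```

```text
[ 0.38347727 -0.29415656  0.40327386] [ 48.4284856   -1.7870588  -15.61101345  86.7303771   -0.467548
  94.84059339  29.79795907] 0.11835814937573445 [-0.38205472  0.60831441 -3.76165148] [0.45699897 0.3093684 ] [0.6065 0.042  0.0024]
```

Call:
drive_tool:
  commands: [0.01, 0.005, 0, 0, 0.03, 0.012, 0, 0, 0.06, 0.02, 0, 0, 0.1, 0.03, 0, 0, 0.14, 0.045, 0, 0, 0.18, 0.06, 0, 0, 0.22, 0.07, 0, 0, 0.26, 0.08, 0, 0, 0.3, 0.088, 0, 0, 0.335, 0.09, 0, 0]

```text
clock: 3.9
tcp_pos: [0.4902, 0.0395, 0.398]
tcp_rot: [[0.05, 0.999, -0.003], [0.999, -0.05, 0.001], [0.001, -0.003, -1.0]]
contact_force: [1.9, 0.1, -4.6]
finger_gap: 0.112
grip_force: 59.0
```

Call:
drive_tool:
  commands: [0.035, -0.003, 0, -4, 0.07, -0.008, 0, -8, 0.105, -0.014, 0, -12, 0.14, -0.02, 0, -16, 0.17, -0.026, 0, -20, 0.2, -0.032, 0, -24, 0.23, -0.038, 0, -28, 0.25, -0.043, 0, -31, 0.262, -0.046, 0, -33, 0.271, -0.048, 0, -34]

```text
clock: 4.73
tcp_pos: [0.4554, 0.3104, 0.3988]
tcp_rot: [[-0.519, 0.855, -0.003], [0.855, 0.519, -0.001], [0.0, -0.003, -1.0]]
contact_force: [0.1, -0.6, -3.6]
finger_gap: 0.115
grip_force: 58.8
```

```bash
python3 - <<'E'
from h import *
crop(grab("side","s2"),170,40,390,260,2.5,"s2c")
c=np.array([.493,.331]); u=np.array([np.cos(np.radians(31)),np.sin(np.radians(31))])
s=ctrl.state();print(s["tcp_pos"],s["tcp_rot"],s["q"],s["finger_gap"],s["contact_force"])
p=s["tcp_pos"][:2]-c; print("bar from inner near wall",p@u+.102,"lateral",p@[-u[1],u[0]])
E
```

```text
[0.45535904 0.31100241 0.39896573] [[-5.19214935e-01  8.54640887e-01 -2.19229690e-03]
 [ 8.54643342e-01  5.19215353e-01 -4.18484685e-04]
 [ 7.80620088e-04 -2.09091545e-03 -9.99997509e-01]] [  6.98623357  11.43028243 -54.49447337  77.22671353   9.26134794
  96.10060943 -14.70816821] 0.11667584576078116 [-1.27851228  0.04052002 -3.4899244 ]
bar from inner near wall 0.05943588039977761 lateral 0.002245248699869051
```

View pics/s2c.png

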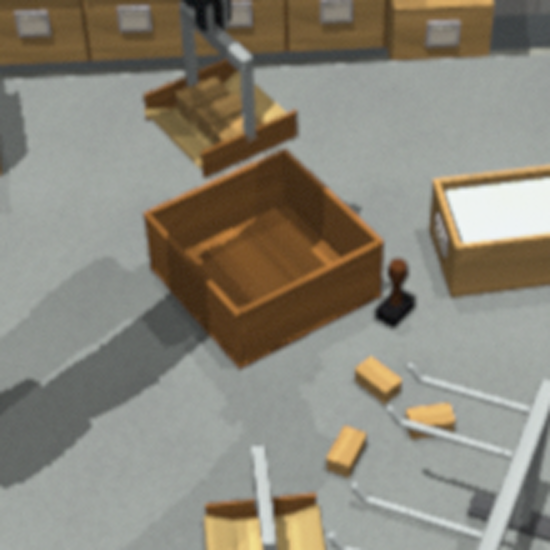

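The side view shows the loaded trug hanging over the bin (about crop (220,110)), with the tray's far end near the wall. The tool can't tilt, so I'll roll the trug in the pads by pressing its outer flare on the bin's near wall. First I bring the flare just above that wall.

Call:
drive_tool:
  commands: [-0.002, -0.01, 0.02, 0, -0.002, -0.01, 0.055, 0, -0.002, -0.01, 0.09, 0, -0.002, -0.01, 0.125, 0, -0.002, -0.01, 0.15, 0, -0.002, -0.01, 0.165, 0, -0.002, -0.01, 0.175, 0, -0.002, -0.01, 0.179, 0, -0.002, -0.01, 0.179, 0]

```text
clock: 5.53
tcp_pos: [0.4498, 0.3012, 0.2212]
tcp_rot: [[-0.514, 0.858, -0.0], [0.858, 0.514, -0.0], [-0.0, -0.0, -1.0]]
contact_force: [-0.1, -0.2, -3.8]
finger_gap: 0.114
grip_force: 59.0
```

Call:
drive_tool:
  commands: [0, 0.005, 0.005, 0, 0, 0.01, 0.01, 0, 0, 0.016, 0.014, 0, 0, 0.025, 0.02, 0, 0, 0.025, 0.02, 0]

```text
clock: 5.95
tcp_pos: [0.473, 0.3159, 0.2024]
tcp_rot: [[-0.514, 0.858, 0.002], [0.858, 0.514, 0.002], [0.001, 0.003, -1.0]]
contact_force: [-0.5, -0.3, -0.5]
finger_gap: 0.0
grip_force: 0.0
```

```bash
python3 - <<'E'
from h import *
crop(grab("side","s3"),170,40,390,260,2.5,"s3c")
s=ctrl.state();print(s["tcp_pos"],s["q"],s["finger_gap"],s["contact_force"],s["moment"])
E
```

```text
[0.47180201 0.31553456 0.2021242 ] [  6.11820303  17.01321796 -52.78378375  95.06579557  13.95010577
  74.79763245 -18.14415205] 0.0024924379468305438 [ 0.41434724 -0.14922758 -0.18596814] [-0.02337787  0.08497261  0.01706653]
```

View pics/s3c.png

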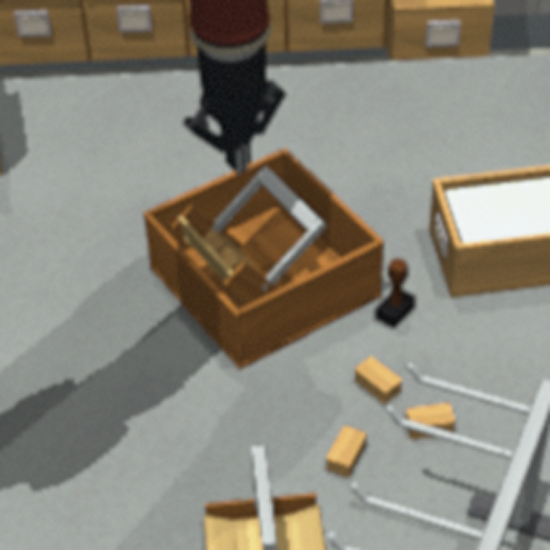

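The trug slipped the pads and tipped over into the bin, lying on its side with the tray against the near wall. Its handle bar runs from crop (263,172) to (325,222). I'll back off for a clear view.

Call:
drive_tool:
  commands: [0, 0, -0.04, 0, 0, 0, -0.08, 0, 0, 0, -0.12, 0, -0.03, 0, -0.15, 0, -0.07, 0, -0.15, 0, -0.11, 0, -0.15, 0, -0.15, 0, -0.15, 0, -0.19, 0, -0.15, 0, -0.22, 0, -0.15, 0, -0.22, 0, -0.15, 0]
  gripper: -1

```text
clock: 6.83
tcp_pos: [0.5874, 0.1182, 0.3509]
tcp_rot: [[-0.506, 0.862, -0.0], [0.862, 0.506, -0.002], [-0.002, -0.001, -1.0]]
contact_force: [1.3, -0.7, 0.3]
finger_gap: 1.001
grip_force: 0.0
```

```bash
python3 - <<'E'
from h import *
a=grab("top","t4"); b=grab("side","s4")
A=cv2.resize(a[165:315,75:225],(450,450),interpolation=cv2.INTER_CUBIC); B=cv2.resize(b[90:200,220:330],(440,440),interpolation=cv2.INTER_CUBIC)
o=np.zeros((450,800,3),np.uint8); o[:,:400]=A[:,:400]; o[:440,400:]=B[:,:400]; cv2.imwrite("pics/c4.png",o)
E
```

```text
(no output)
```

View pics/c4.png

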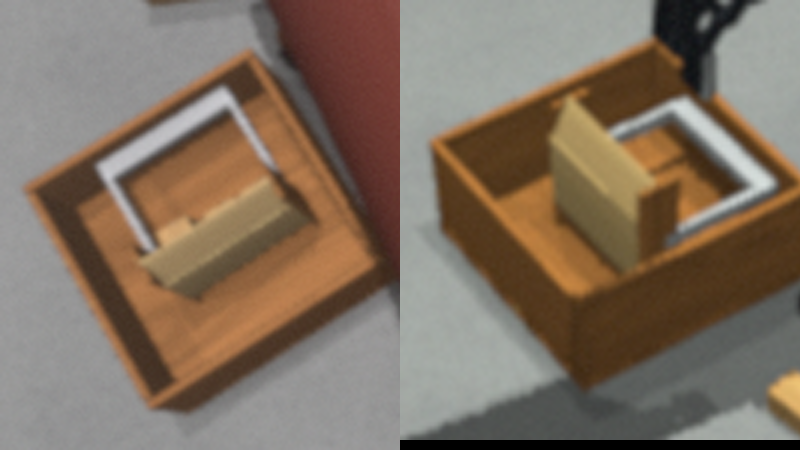

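Left: the trug stands on its long side, bar from (98,165) to (235,90) near the far wall. Right (side view): bar from (685,98) to (775,185).

```bash
python3 - <<'E'
from h import *
np.set_printoptions(precision=4,suppress=True)
T=lambda x,y:(x/3+75,y/3+165); S=lambda x,y:((x-400)/4+220,y/4+90)
c=np.array([.493,.331]); u=np.array([np.cos(np.radians(31)),np.sin(np.radians(31))]); v=np.array([-u[1],u[0]])
def rep(n,p): q=p[:2]-c; print(n,p,"in from near wall",q@u+.102,"lat",q@v)
for n,a,b in [("L",(102,170),(685,100)),("R",(232,95),(770,182))]:
    p,e=tri(T(*a),S(*b)); rep(n,p); print(e)
L=tri(T(102,170),S(685,100))[0];R=tri(T(232,95),S(770,182))[0]; print(np.degrees(np.arctan2(*(L-R)[1::-1])))
# tray top edge (outer high rim) in top view
for a in [(140,262),(272,180),(195,298),(310,222)]:
    for z in (.09,.13): rep(("rim",a,z),plane("top",*T(*a),z))
m=(L+R)/2; print(m,local([m[0],m[1],m[2]]),ctrl.state()["q"])
E
```

```text
L [0.5548 0.4338 0.0714] in from near wall 0.20788105802956147 lat 0.056278998775379604
0.003964824607573845
R [0.614  0.3214 0.0812] in from near wall 0.20073157992076107 lat -0.07056623296385937
0.005160556167089191
117.77400597444851
('rim', (140, 262), 0.09) [0.469  0.3907 0.09  ] in from near wall 0.11216780242805299 lat 0.06353686238992967
('rim', (140, 262), 0.13) [0.4626 0.376  0.13  ] in from near wall 0.09913463513730526 lat 0.05420628223293818
('rim', (272, 180), 0.09) [0.5333 0.2826 0.09  ] in from near wall 0.1116026936653 lat -0.06220267940015087
('rim', (272, 180), 0.13) [0.5246 0.2718 0.13  ] in from near wall 0.09858995860405467 lat -0.06698698573387692
('rim', (195, 298), 0.09) [0.437  0.3443 0.09  ] in from near wall 0.060890451144907265 lat 0.04021870448990422
('rim', (195, 298), 0.13) [0.4318 0.3313 0.13  ] in from near wall 0.049711282020099494 lat 0.031731222131413044
('rim', (310, 222), 0.09) [0.4961 0.2504 0.09  ] in from near wall 0.06310574650884636 lat -0.07066291566739566
('rim', (310, 222), 0.13) [0.4887 0.2408 0.13  ] in from near wall 0.05184648054910113 lat -0.07514133134705342
[0.5844 0.3776 0.0763] [0.2167 0.1294 0.2754] [ 20.7204  16.427  -47.4404  76.8219  11.992   91.8585   5.7199]
```

```bash
python3 - <<'E'
from h import *
np.set_printoptions(precision=4,suppress=True)
T=lambda x,y:(x/3+75,y/3+165); S=lambda x,y:((x-400)/4+220,y/4+90)
c=np.array([.493,.331]); u=np.array([np.cos(np.radians(31)),np.sin(np.radians(31))]); v=np.array([-u[1],u[0]])
P=[]
for n,a,b in [("rimL",(139,262),(572,97)),("rimR",(270,180),(652,183)),("lowR",(315,222),(637,270))]:
    p,e=tri(T(*a),S(*b)); q=p[:2]-c; print(n,p,e,q@u+.102,q@v); P.append(p)
a,b=cv2.imread("pics/t4.png"),cv2.imread("pics/s4.png")
crop(a[190:280,100:200],0,0,100,90,6,"c5t"); 
m=(P[0]+P[1])/2; print(m,local(m))
E
```

```text
rimL [0.4637 0.3768 0.1309] 0.002314290386461353 0.10042978908416429 0.05435710656839
rimR [0.5226 0.2717 0.1354] 0.001858506434656924 0.09680399961891692 -0.06603800592121717
lowR [0.5047 0.2544 0.0592] 0.006387753299971466 0.07255596081758303 -0.07170820646909318
[0.4931 0.3243 0.1331] [0.2178 0.0237 0.2186]
```

View pics/c5t.png

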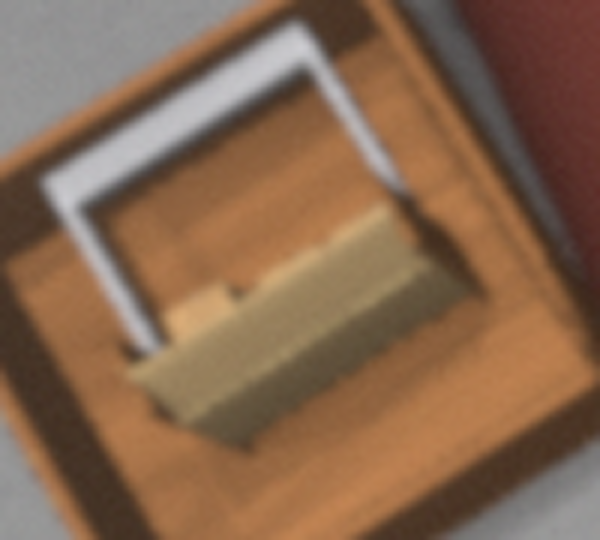

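A block's end shows just behind the rim at crop (200,310), so blocks still stand between the tray and the bar. I'll grip the tray's upper flared rim and lift. That turns the flare vertical, leaving the trug tilted about 66°, so the blocks drop into the bin.

Call:
drive_tool:
  commands: [0.04, 0.005, 0, 1, 0.08, 0.01, 0, 1, 0.12, 0.015, 0, 1, 0.16, 0.02, 0.02, 1, 0.195, 0.021, 0.05, 1, 0.218, 0.021, 0.09, 1, 0.218, 0.021, 0.13, 1, 0.218, 0.021, 0.165, 1, 0.218, 0.021, 0.165, 1]
  gripper: -1

```text
clock: 7.68
tcp_pos: [0.485, 0.3232, 0.18]
tcp_rot: [[-0.504, 0.864, -0.008], [0.864, 0.504, -0.005], [-0.0, -0.009, -1.0]]
contact_force: [-0.1, -1.4, -0.5]
finger_gap: 1.004
grip_force: 0.0
```

Call:
drive_tool:
  commands: [0, 0, 0.02, 0, 0, 0, 0.04, 0, 0, 0, 0.055, 0, 0, 0, 0.062, 0, 0, 0, 0.062, 0]

```text
clock: 8.1
tcp_pos: [0.4896, 0.3242, 0.1249]
tcp_rot: [[-0.5, 0.866, -0.0], [0.866, 0.5, -0.0], [0.0, -0.0, -1.0]]
contact_force: [0.2, -0.7, -0.7]
finger_gap: 1.0
grip_force: 0.0
```

Call:
drive_tool:
  commands: [0, 0, 0, 0, 0, 0, 0, 0, 0, 0, 0, 0, 0, 0, 0, 0, 0, 0, 0, 0, 0, 0, 0, 0, 0, 0, 0, 0, 0, 0, 0, 0, 0, 0, 0, 0]
  gripper: 1

```text
clock: 8.85
tcp_pos: [0.49, 0.324, 0.1245]
tcp_rot: [[-0.5, 0.866, 0.0], [0.866, 0.5, 0.0], [0.0, 0.0, -1.0]]
contact_force: [0.5, 0.2, 1.1]
finger_gap: 0.011
grip_force: 47.4
```

Call:
drive_tool:
  commands: [0, 0, -0.005, 0, 0, 0, -0.015, 0, 0, 0, -0.025, 0, 0, 0, -0.04, 0, 0, 0, -0.055, 0, 0, 0, -0.07, 0, 0, 0, -0.085, 0, 0, 0, -0.1, 0, 0, 0, -0.115, 0, 0, 0, -0.13, 0]

```text
clock: 9.68
tcp_pos: [0.4896, 0.3241, 0.2562]
tcp_rot: [[-0.501, 0.866, 0.001], [0.866, 0.501, 0.0], [-0.0, 0.001, -1.0]]
contact_force: [0.0, -0.7, -3.0]
finger_gap: 0.013
grip_force: 48.7
```

Call:
drive_tool:
  commands: [0, 0, -0.015, 0, 0, 0, -0.03, 0, 0, 0, -0.04, 0, 0, 0, -0.04, 0, 0, 0, -0.04, 0]

```text
clock: 10.1
tcp_pos: [0.4898, 0.3242, 0.2948]
tcp_rot: [[-0.5, 0.866, 0.001], [0.866, 0.5, 0.0], [-0.0, 0.001, -1.0]]
contact_force: [0.1, -0.2, -2.8]
finger_gap: 0.014
grip_force: 48.7
```

```bash
python3 - <<'E'
from h import *
a=grab("top","t6"); b=grab("side","s6")
A=cv2.resize(a[145:315,75:210],(405,510)); B=cv2.resize(b[60:220,215:345],(390,480))
o=np.zeros((510,800,3),np.uint8); o[:,:405]=A; o[:480,405:795]=B; cv2.imwrite("pics/c6.png",o)
E
```

```text
(no output)
```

View pics/c6.png

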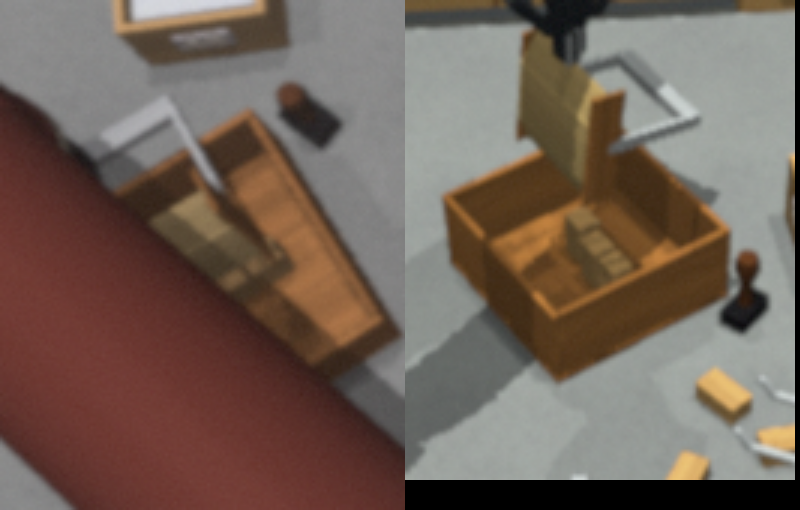

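The lift worked: all three blocks stand in the bin (right image, about (600,245)) and the trug hangs empty from its rim. I'll set it down on free desk in front of the robot.

Call:
drive_tool:
  commands: [-0.015, -0.01, 0, 2, -0.045, -0.028, 0, 6, -0.075, -0.047, 0, 10, -0.105, -0.065, 0, 14, -0.135, -0.084, 0, 18, -0.165, -0.102, 0, 22, -0.19, -0.118, 0, 26, -0.21, -0.13, 0, 29, -0.22, -0.1365, 0, 30, -0.22, -0.1365, 0, 30]

```text
clock: 11.03
tcp_pos: [0.4814, 0.062, 0.2935]
tcp_rot: [[0.005, 1.0, -0.001], [1.0, -0.005, -0.001], [-0.001, -0.001, -1.0]]
contact_force: [-0.1, -0.3, -3.2]
finger_gap: 0.014
grip_force: 48.5
```

Call:
drive_tool:
  commands: [0, 0, 0.03, 0, 0, 0, 0.06, 0, 0, 0, 0.09, 0, 0, 0, 0.12, 0, 0, 0, 0.145, 0, 0, 0, 0.16, 0, 0, 0, 0.165, 0, 0, 0, 0.17, 0, 0, 0, 0.17, 0]

```text
clock: 11.78
tcp_pos: [0.4815, 0.0661, 0.1241]
tcp_rot: [[-0.002, 1.0, -0.001], [1.0, 0.002, 0.001], [0.001, -0.001, -1.0]]
contact_force: [1.3, 0.2, -3.4]
finger_gap: 0.015
grip_force: 48.5
```

Call:
drive_tool:
  commands: [0, 0, 0.004, 0, 0, 0, 0.008, 0, 0, 0, 0.008, 0]

```text
clock: 12.03
tcp_pos: [0.4818, 0.0652, 0.1163]
tcp_rot: [[-0.0, 1.0, 0.0], [1.0, 0.0, -0.0], [-0.0, 0.0, -1.0]]
contact_force: [-0.8, -0.1, -3.7]
finger_gap: 0.014
grip_force: 49.1
```

Call:
drive_tool:
  commands: [0, 0, 0.003, 0, 0, 0, 0.005, 0, 0, 0, 0.005, 0]

```text
clock: 12.28
tcp_pos: [0.4857, 0.065, 0.115]
tcp_rot: [[0.001, 1.0, 0.008], [1.0, -0.001, -0.001], [-0.001, 0.008, -1.0]]
contact_force: [-0.3, -4.0, 21.1]
finger_gap: 0.017
grip_force: 56.6
```

It's touching the desk. I'll open and draw the rim toward the robot so the trug falls upright.

Call:
drive_tool:
  commands: [0, 0, -0.003, 0, 0, -0.005, -0.003, 0, 0, -0.012, -0.003, 0, 0, -0.02, -0.003, 0, 0, -0.03, -0.003, 0, 0, -0.04, -0.003, 0, 0, -0.05, -0.003, 0, 0, -0.05, -0.003, 0, 0, -0.05, -0.003, 0]
  gripper: -1

```text
clock: 13.03
tcp_pos: [0.4311, 0.0649, 0.1144]
tcp_rot: [[-0.0, 1.0, 0.0], [1.0, 0.0, -0.001], [-0.001, 0.0, -1.0]]
contact_force: [-0.1, 0.1, 0.2]
finger_gap: 0.997
grip_force: 0.0
```

```bash
python3 - <<'E'
from h import *
b=grab("side","s7"); crop(b,170,120,400,390,2.2,"c7")
E
```

```text
(no output)
```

View pics/c7.png

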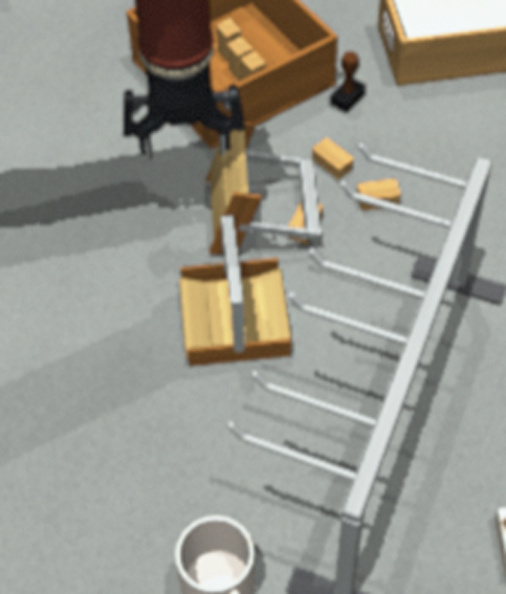

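The trug leans past vertical, its bar forward over the nearest stray and its rim by the inner finger. Closing should catch the rim and draw it back.

Call:
drive_tool:
  commands: [0, 0, 0, 0, 0, 0, 0, 0, 0, 0, 0, 0, 0, 0, 0, 0, 0, 0, 0, 0, 0, 0, 0, 0, 0, 0, 0, 0, 0, 0, 0, 0]
  gripper: 1

```text
clock: 13.75
tcp_pos: [0.4317, 0.0652, 0.1143]
tcp_rot: [[-0.0, 1.0, -0.0], [1.0, 0.0, 0.0], [0.0, -0.0, -1.0]]
contact_force: [0.5, 0.5, 0.8]
finger_gap: 0.002
grip_force: 0.0
```

```bash
python3 - <<'E'
from h import *
a=grab("top","t8"); b=grab("side","s8")
A=cv2.resize(a[150:310,200:330],(390,480)); B=cv2.resize(b[130:290,230:360],(390,480))
cv2.imwrite("pics/c8.png",np.hstack([A,B]))
E
```

```text
(no output)
```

View pics/c8.png

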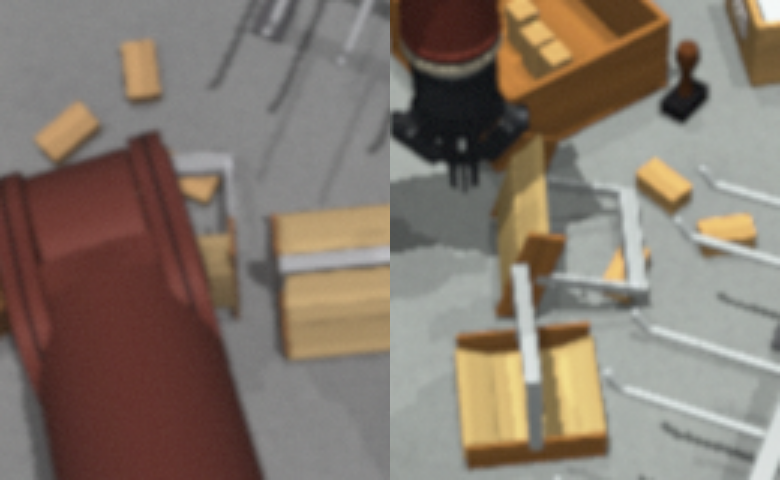

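The jaws closed empty. The trug lies on its side with the bar out front, right end at left-image (232,155) and right-image (642,297). I'll measure it.

```bash
python3 - <<'E'
from h import *
np.set_printoptions(precision=4,suppress=True)
T=lambda x,y:(x/3+200,y/3+150); S=lambda x,y:((x-390)/3+230,y/3+130)
for n,a,b in [("barR",(233,157),(645,297)),("rimR",(237,232),(563,236)),("rimR2",(205,237),(548,236)),("strR",(218,183),(650,255))]: print(n,*tri(T(*a),S(*b)))
for z in (.02,.03,.05): print("barL",plane("side",*S(625,188),z),"barR",plane("side",*S(645,297),z),plane("top",*T(233,157),z))
for z in (.1,.13): print("rim",z,plane("side",*S(530,140),z),plane("side",*S(548,235),z),"t",plane("top",*T(205,235),z),plane("top",*T(237,232),z))
E
```

```text
barR [ 0.5961 -0.0005  0.0237] 7.218177941005358e-05
rimR [ 0.5136 -0.0013  0.1214] 0.011526589999486725
rimR2 [0.5082 0.0243 0.0943] 0.0039999375775421455
strR [0.5836 0.0164 0.058 ] 0.03756362788330686
barL [0.5889 0.14   0.02  ] barR [0.5964 0.0023 0.02  ] [ 0.5971 -0.0004  0.02  ]
barL [0.588  0.1315 0.03  ] barR [ 0.5955 -0.0051  0.03  ] [ 0.5945 -0.0005  0.03  ]
barL [0.5862 0.1145 0.05  ] barR [ 0.5935 -0.02    0.05  ] [ 0.5893 -0.0008  0.05  ]
rim 0.1 [0.4953 0.1392 0.1   ] [0.5062 0.0201 0.1   ] t [0.5108 0.0244 0.1   ] [ 0.5121 -0.0022  0.1   ]
rim 0.13 [0.4948 0.1119 0.13  ] [ 0.5055 -0.0041  0.13  ] t [0.5048 0.0233 0.13  ] [ 0.5061 -0.0026  0.13  ]
```

The trug lies with its bar on the desk (x≈0.588, y≈0.06) and its rim at (0.505, 0.06, 0.12). Last time the fingers gripped too shallowly. I'll take the rim deeper and close, which swings it back toward upright.

Call:
drive_tool:
  commands: [0, 0, -0.035, -1, -0.001, 0, -0.065, -2, -0.002, 0.03, -0.07, -3, -0.002, 0.06, -0.07, -3, -0.002, 0.068, -0.07, -3, -0.002, 0.068, -0.07, -3, -0.002, 0.068, -0.07, -3]
  gripper: -1

```text
clock: 14.43
tcp_pos: [0.4989, 0.0635, 0.1836]
tcp_rot: [[-0.053, 0.999, -0.002], [0.999, 0.053, 0.001], [0.001, -0.002, -1.0]]
contact_force: [-0.2, -0.3, -0.4]
finger_gap: 0.976
grip_force: 0.0
```

Call:
drive_tool:
  commands: [0, 0, 0.03, 0, 0, 0, 0.06, 0, 0, 0, 0.08, 0, 0, 0, 0.088, 0, 0, 0, 0.09, 0]

```text
clock: 14.85
tcp_pos: [0.4977, 0.0631, 0.0929]
tcp_rot: [[-0.053, 0.999, -0.003], [0.999, 0.053, -0.0], [-0.0, -0.003, -1.0]]
contact_force: [-0.0, 0.5, -0.3]
finger_gap: 1.0
grip_force: 0.0
```

Call:
drive_tool:
  commands: [0, 0, 0, 0, 0, 0, 0, 0, 0, 0, 0, 0, 0, 0, 0, 0, 0, 0, 0, 0, 0, 0, 0, 0, 0, 0, 0, 0, 0, 0, 0, 0]
  gripper: 1

```text
clock: 15.52
tcp_pos: [0.4987, 0.0634, 0.0958]
tcp_rot: [[-0.052, 0.999, -0.002], [0.999, 0.052, -0.001], [-0.001, -0.002, -1.0]]
contact_force: [-11.3, -0.1, 21.6]
finger_gap: 0.198
grip_force: 58.0
```

Call:
drive_tool:
  commands: [0, 0, -0.01, 0, 0, 0, -0.02, 0, 0, 0, -0.03, 0, 0, 0, -0.04, 0, 0, 0, -0.045, 0, 0, 0, -0.045, 0, 0, 0, -0.045, 0]

```text
clock: 16.1
tcp_pos: [0.4998, 0.0631, 0.1395]
tcp_rot: [[-0.052, 0.999, 0.001], [0.999, 0.052, -0.0], [-0.0, 0.001, -1.0]]
contact_force: [-1.0, -0.6, -2.8]
finger_gap: 0.023
grip_force: 59.4
```

```bash
python3 - <<'E'
from h import *
b=grab("side","s9"); a=grab("top","t9")
A=cv2.resize(a[150:310,200:330],(390,480)); B=cv2.resize(b[130:290,230:360],(390,480))
cv2.imwrite("pics/c9.png",np.hstack([A,B]));s=ctrl.state();print(s["finger_gap"],s["contact_force"],s["tcp_pos"])
E
```

```text
0.016670259088788913 [-0.86221261 -0.5449354  -2.3342145 ] [0.49931298 0.06306004 0.13882806]
```

View pics/c9.png

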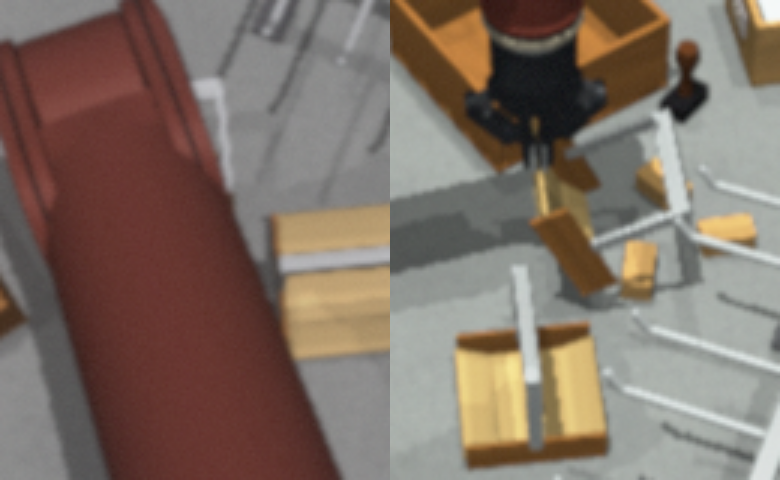

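The trug is now held at about 66° (right image, tray at (570,230)), which is the tilt I wanted. I'll lower it while drawing back, then open and pull the rim back.

Call:
drive_tool:
  commands: [0, -0.01, 0, 0, 0, -0.02, 0.005, 0, 0, -0.025, 0.015, 0, 0, -0.025, 0.025, 0, 0, -0.025, 0.03, 0, 0, -0.025, 0.03, 0]

```text
clock: 16.7
tcp_pos: [0.4738, 0.0617, 0.1077]
tcp_rot: [[-0.053, 0.999, -0.002], [0.999, 0.053, 0.0], [0.0, -0.002, -1.0]]
contact_force: [-0.6, -1.0, -2.5]
finger_gap: 0.018
grip_force: 59.6
```

Call:
drive_tool:
  commands: [0, 0, 0.003, 0, 0, 0, 0.005, 0, 0, 0, 0.005, 0]

```text
clock: 16.95
tcp_pos: [0.4758, 0.0623, 0.1055]
tcp_rot: [[-0.053, 0.999, 0.001], [0.999, 0.053, 0.0], [0.0, 0.001, -1.0]]
contact_force: [-3.5, -0.6, 9.7]
finger_gap: 0.017
grip_force: 61.1
```

Call:
drive_tool:
  commands: [0, 0, 0, 0, 0, -0.006, 0, 0, 0, -0.012, 0, 0, 0, -0.02, 0, 0, 0, -0.03, 0, 0, 0, -0.038, 0, 0, 0, -0.038, 0, 0, 0, -0.038, 0, 0, 0, -0.038, 0, 0]
  gripper: 0.3

```text
clock: 17.7
tcp_pos: [0.4365, 0.0596, 0.1044]
tcp_rot: [[-0.052, 0.999, -0.0], [0.999, 0.052, -0.0], [-0.0, -0.0, -1.0]]
contact_force: [1.5, 0.7, -0.5]
finger_gap: 0.355
grip_force: 0.2
```

```bash
python3 - <<'E'
from h import *
b=grab("side","s10"); np.set_printoptions(precision=3,suppress=True)
h=cv2.cvtColor(b,cv2.COLOR_BGR2HSV); m=cv2.inRange(h,(0,0,140),(180,40,255)); m[:130]=0;m[260:]=0;m[:,:230]=0;m[:,345:]=0
for c in cv2.findContours(m,cv2.RETR_EXTERNAL,cv2.CHAIN_APPROX_NONE)[0]:
    if cv2.contourArea(c)>20: r=cv2.minAreaRect(c); print(r, cv2.boundingRect(c))
print("expected upright bar px, centre (.465,.062):",[proj("side",[.465,y,.134]) for y in(.125,0)])
E
```

```text
((274.876953125, 237.51541137695312), (39.69111633300781, 6.077702045440674), 82.87498474121094) (270, 218, 11, 40)
((245.5, 237.0), (44.0, 31.0), 90.0) (230, 215, 32, 45)
((271.06097412109375, 198.54879760742188), (15.46041488647461, 5.300714015960693), 83.6598129272461) (268, 191, 7, 16)
((255.0, 184.0), (8.0, 6.0), 0.0) (251, 181, 9, 7)
((234.0, 185.5), (8.0, 13.0), 0.0) (230, 179, 9, 14)
((234.0, 160.0), (8.0, 20.0), 0.0) (230, 150, 9, 21)
((313.9999694824219, 194.49996948242188), (128.99996948242188, 59.99999237060547), 90.0) (284, 130, 61, 130)
expected upright bar px, centre (.465,.062): [array([265.9, 172.9]), array([267.5, 207. ])]
```

An upright bar end now appears in the side image at (271,198), about where predicted, so the trug is standing. I'll shut the fingers, rise and move aside to measure everything.

Call:
drive_tool:
  commands: [0, 0, 0, 0, 0, 0, 0, 0, 0, 0, 0, 0, 0, 0, 0, 0]
  gripper: 1

```text
clock: 18.08
tcp_pos: [0.4368, 0.06, 0.1042]
tcp_rot: [[-0.053, 0.999, -0.0], [0.999, 0.053, 0.0], [0.0, -0.0, -1.0]]
contact_force: [-1.1, 0.5, 0.0]
finger_gap: 0.001
grip_force: 0.5
```

Call:
drive_tool:
  commands: [0, 0, -0.02, 0, 0, 0, -0.05, 0, 0, 0, -0.09, 0, 0, 0, -0.13, 0, 0, 0, -0.17, 0, 0, 0, -0.21, 0, 0, 0, -0.23, 0]

```text
clock: 18.67
tcp_pos: [0.438, 0.0603, 0.3394]
tcp_rot: [[-0.053, 0.999, 0.006], [0.999, 0.053, -0.0], [-0.001, 0.006, -1.0]]
contact_force: [0.8, -0.0, -0.2]
finger_gap: 0.001
grip_force: 0.0
```

Call:
drive_tool:
  commands: [-0.04, 0, 0, 4, -0.08, 0, 0, 8, -0.12, 0, 0, 12, -0.16, 0, 0, 16, -0.2, 0, 0, 20, -0.24, 0, 0, 24, -0.28, 0, 0, 28, -0.32, 0, 0, 32, -0.36, 0, 0, 32, -0.38, 0, 0, 32]
  gripper: -1

```text
clock: 19.5
tcp_pos: [0.4555, -0.3251, 0.3335]
tcp_rot: [[0.489, 0.872, -0.001], [0.872, -0.489, -0.001], [-0.001, -0.0, -1.0]]
contact_force: [-1.3, -0.6, 0.6]
finger_gap: 0.999
grip_force: 0.0
```

```bash
python3 - <<'E'
from h import *
a=grab("top","t11"); b=grab("side","s11")
crop(a,180,130,380,290,3,"c11a")
A=cv2.resize(a[140:290,190:350],(480,450)); B=cv2.resize(b[150:300,240:347],(320,450))
cv2.imwrite("pics/c11.png",np.hstack([A,B]));s=ctrl.state();print(s["tcp_pos"],s["q"])
E
```

```text
[ 0.45557235 -0.32434017  0.33304837] [ 48.71034978   7.70219378 -20.02938576  85.16962863   2.65596869
  87.6654311   -0.60752603]
```

View pics/c11.png

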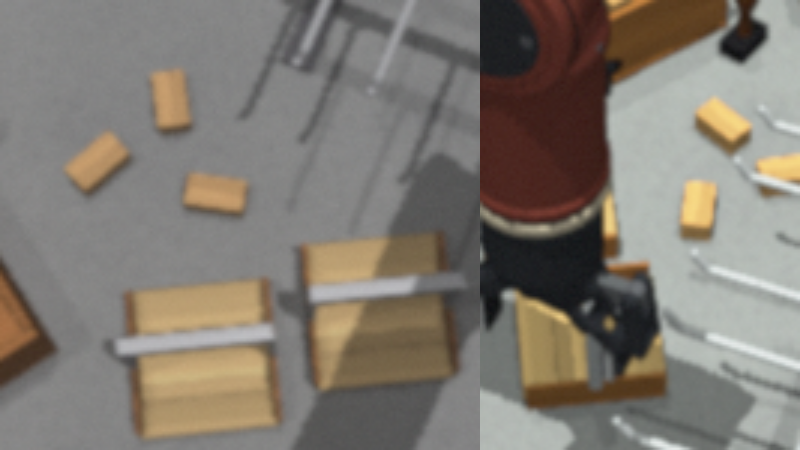

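The picture shows trug0 upright and empty, its bar from (116,346) to (273,331), trug1 in place beside it, and the three strays at (170,100), (97,162) and (215,193). I'll measure all of them numerically.

```bash
cat >> h.py <<'E'
def strays(im,x0=200,x1=290,y0=150,y1=235):
    m=cv2.inRange(cv2.cvtColor(im,cv2.COLOR_BGR2HSV),(8,90,100),(25,255,255)); k=np.zeros_like(m); k[y0:y1,x0:x1]=m[y0:y1,x0:x1]; out=[]
    for c in cv2.findContours(k,cv2.RETR_EXTERNAL,cv2.CHAIN_APPROX_NONE)[0]:
        if cv2.contourArea(c)<60: continue
        w=np.array([plane("top",*p,.022)[:2]*1000 for p in c[:,0].astype(float)],np.float32)
        (cx,cy),_,_=cv2.minAreaRect(w); b=cv2.boxPoints(cv2.minAreaRect(w)); e=max(b[1]-b[0],b[2]-b[1],key=np.linalg.norm)
        out.append((round(cx),round(cy),round(float(np.degrees(np.arctan2(e[1],e[0]))%180)),round(float(np.linalg.norm(e))),cv2.contourArea(c)))
    return out
def bars(im,x0,x1,y0,y1,z=.134,cam="top"):
    m=cv2.inRange(cv2.cvtColor(im,cv2.COLOR_BGR2HSV),(0,0,125),(180,45,255)); k=np.zeros_like(m); k[y0:y1,x0:x1]=m[y0:y1,x0:x1]; out=[]
    for c in cv2.findContours(k,cv2.RETR_EXTERNAL,cv2.CHAIN_APPROX_NONE)[0]:
        if cv2.contourArea(c)<60: continue
        w=np.array([plane(cam,*p,z)[:2]*1000 for p in c[:,0].astype(float)],np.float32); r=cv2.minAreaRect(w); b=cv2.boxPoints(r); e=max(b[1]-b[0],b[2]-b[1],key=np.linalg.norm)
        out.append((np.round(r[0]),round(float(np.degrees(np.arctan2(e[1],e[0]))%180),1),np.round(r[1])))
    return out
E
python3 - <<'E'
from h import *
a=cv2.imread("pics/t11.png")
print("strays",strays(a)); print("bars",bars(a,220,350,225,275))
L,R=[plane("top",x/3+190,y/3+140,.134) for x,y in((116,346),(273,331))]; print((L+R)/2,np.degrees(np.arctan2(*(L-R)[1::-1])))
L,R=[plane("top",x/3+190,y/3+140,.134) for x,y in((309,294),(465,282))]; print((L+R)/2,np.degrees(np.arctan2(*(L-R)[1::-1])))
for s in strays(a): print(s,local([s[0]/1e3,s[1]/1e3,.333]))
E
```

```text
strays [(593, 43, 79, 53, 180.5), (628, 149, 130, 52, 183.5), (684, 82, 6, 54, 164.5)]
bars [(array([ 414., -149.]), 175.6, array([31., 55.])), (array([481., -79.]), 94.6, array([16., 88.])), (array([455.,  54.]), 87.4, array([176., 118.]))]
[0.44616148 0.05735109 0.134     ] 92.8535935126804
[ 0.47966636 -0.09765667  0.134     ] 91.80721809216239
(593, 43, 79, 53, 180.5) [ 0.3876 -0.0602 -0.    ]
(628, 149, 130, 52, 183.5) [ 0.4971 -0.0817 -0.    ]
(684, 82, 6, 54, 164.5) [ 4.661e-01 -0.000e+00 -1.000e-04]
```

Call:
drive_tool:
  commands: [0.04, -0.006, 0, -4, 0.08, -0.012, 0, -8, 0.12, -0.018, 0, -12, 0.16, -0.025, 0, -16, 0.2, -0.031, 0, -18, 0.24, -0.037, 0, -18, 0.28, -0.044, 0, -18, 0.32, -0.05, 0, -18, 0.36, -0.056, 0, -18, 0.388, -0.06, 0, -18]
  gripper: -1

```text
clock: 20.43
tcp_pos: [0.5925, 0.0541, 0.3347]
tcp_rot: [[0.187, 0.982, 0.001], [0.982, -0.187, 0.002], [0.002, 0.001, -1.0]]
contact_force: [0.8, -0.2, -1.0]
finger_gap: 1.001
grip_force: 0.0
```

Call:
drive_tool:
  commands: [0, 0, 0.02, 0, 0, 0, 0.06, 0, 0, 0, 0.1, 0, 0, 0, 0.14, 0, 0, 0, 0.18, 0, 0, 0, 0.2, 0, 0, 0, 0.2, 0]

```text
clock: 21.02
tcp_pos: [0.5891, 0.049, 0.1294]
tcp_rot: [[0.19, 0.982, -0.008], [0.982, -0.19, 0.0], [-0.001, -0.008, -1.0]]
contact_force: [-0.8, -0.2, -0.2]
finger_gap: 1.0
grip_force: 0.0
```

```bash
python3 - <<'E'
from h import *
s=ctrl.state();print(s["tcp_pos"],np.degrees(np.arctan2(*s["tcp_rot"][1::-1,0])),local([.592,.043,.018]),s["q"])
E
```

```text
[0.58905892 0.04902066 0.12939309] 79.06758932387027 [-0.0052  0.0049  0.1114] [ 21.03528961  20.29244963 -36.6608549   96.90034752  12.82990599
  67.52757727 -29.88145191]
```

Call:
drive_tool:
  commands: [-0.004, 0.003, 0.035, 0, -0.004, 0.003, 0.07, 0, -0.004, 0.003, 0.095, 0, -0.004, 0.003, 0.11, 0, -0.004, 0.003, 0.114, 0, -0.004, 0.003, 0.114, 0]

```text
clock: 21.52
tcp_pos: [0.5949, 0.0449, 0.021]
tcp_rot: [[0.19, 0.982, 0.0], [0.982, -0.19, 0.0], [0.0, 0.0, -1.0]]
contact_force: [-0.7, 0.8, 0.3]
finger_gap: 1.0
grip_force: 0.0
```

Call:
drive_tool:
  commands: [0, 0, 0, 0, 0, 0, 0, 0, 0, 0, 0, 0, 0, 0, 0, 0, 0, 0, 0, 0, 0, 0, 0, 0, 0, 0, 0, 0]
  gripper: 1

```text
clock: 22.1
tcp_pos: [0.5945, 0.0444, 0.0205]
tcp_rot: [[0.191, 0.982, 0.0], [0.982, -0.191, 0.0], [0.0, 0.0, -1.0]]
contact_force: [-0.1, 0.4, -0.2]
finger_gap: 0.006
grip_force: 0.0
```

Call:
drive_tool:
  commands: [0, 0, -0.02, 0, 0, 0, -0.06, 0, 0, 0, -0.1, 0, 0, 0, -0.14, 0, 0, 0, -0.17, 0, 0, 0, -0.18, 0]

```text
clock: 22.6
tcp_pos: [0.5965, 0.0451, 0.2059]
tcp_rot: [[0.19, 0.982, 0.007], [0.982, -0.19, 0.0], [0.001, 0.007, -1.0]]
contact_force: [1.1, -0.3, 0.8]
finger_gap: -0.001
grip_force: 0.0
```

```bash
python3 - <<'E'
from h import *
s=ctrl.state();print(s["tcp_pos"],np.degrees(np.arctan2(*s["tcp_rot"][1::-1,0])),local([.505,.338,.2]))
E
```

```text
[0.59646648 0.04505013 0.20594985] 79.025916928869 [ 0.2702 -0.1456  0.0054]
```

It closed empty. The block may have been knocked aside, so I'm measuring again.

```bash
python3 - <<'E'
from h import *
a=grab("top","t12");b=grab("side","s12")
print("top",strays(a,170,300,130,260))
m=cv2.inRange(cv2.cvtColor(b,cv2.COLOR_BGR2HSV),(8,90,100),(25,255,255)); m[:150]=0;m[260:]=0;m[:,:280]=0;m[:,400:]=0
for c in cv2.findContours(m,cv2.RETR_EXTERNAL,cv2.CHAIN_APPROX_NONE)[0]:
    if cv2.contourArea(c)>30:
        M=cv2.moments(c); u,v=M["m10"]/M["m00"],M["m01"]/M["m00"]; print("side",round(u),round(v),cv2.contourArea(c),plane("side",u,v,.02))
b=cv2.imread("pics/s11.png"); m=cv2.inRange(cv2.cvtColor(b,cv2.COLOR_BGR2HSV),(8,90,100),(25,255,255)); m[:150]=0;m[260:]=0;m[:,:280]=0;m[:,400:]=0
for c in cv2.findContours(m,cv2.RETR_EXTERNAL,cv2.CHAIN_APPROX_NONE)[0]:
    if cv2.contourArea(c)>30:
        M=cv2.moments(c); u,v=M["m10"]/M["m00"],M["m01"]/M["m00"]; print("side11",round(u),round(v),cv2.contourArea(c),plane("side",u,v,.02))
E
```

```text
top [(489, 99, 5, 34, 97.5), (537, 247, 1, 166, 1051.5), (630, 149, 134, 54, 160.5)]
side 290 251 259.0 [ 0.51928366 -0.06998805  0.02      ]
side 313 219 158.5 [0.59254277 0.03754082 0.02      ]
side 343 206 112.5 [0.68721466 0.08232429 0.02      ]
side 282 219 89.0 [0.50363075 0.0450901  0.02      ]
side 321 190 128.0 [0.62788116 0.14809099 0.02      ]
side 369 153 211.0 [0.79692843 0.29524366 0.02      ]
side 285 153 64.0 [0.52784529 0.31293331 0.02      ]
side11 283 224 45.5 [0.50544772 0.02846461 0.02      ]
side11 313 219 158.0 [0.59259923 0.03701649 0.02      ]
side11 343 206 107.0 [0.68665938 0.08185301 0.02      ]
side11 321 191 170.0 [0.626949   0.14258916 0.02      ]
side11 369 152 215.5 [0.79591779 0.29550355 0.02      ]
side11 288 152 53.5 [0.53713481 0.31504587 0.02      ]
```

The block is untouched, although the jaws shut over it at the stated height. That suggests the real fingertip height or offset differs from the stated one. I'll probe the block's top with closed fingers, gently.

Call:
drive_tool:
  commands: [0, 0, 0.04, 0, 0, 0, 0.08, 0, 0, 0, 0.12, 0, 0, 0, 0.15, 0, 0, 0, 0.165, 0, 0, 0, 0.169, 0, 0, 0, 0.169, 0]
  gripper: 1

```text
clock: 23.28
tcp_pos: [0.5925, 0.0444, 0.0288]
tcp_rot: [[0.19, 0.982, -0.005], [0.982, -0.19, 0.0], [-0.001, -0.005, -1.0]]
contact_force: [-0.7, -0.2, 1.1]
finger_gap: -0.003
grip_force: 0.0
```

Call:
drive_tool:
  commands: [0, 0, 0.003, 0, 0, 0, 0.006, 0, 0, 0, 0.006, 0]

```text
clock: 23.53
tcp_pos: [0.5949, 0.0444, 0.0259]
tcp_rot: [[0.191, 0.982, 0.001], [0.982, -0.191, -0.0], [0.0, 0.001, -1.0]]
contact_force: [0.2, -0.2, 0.4]
finger_gap: 0.006
grip_force: 0.0
```

Call:
drive_tool:
  commands: [0, 0, 0.003, 0, 0, 0, 0.003, 0]

```text
clock: 23.7
tcp_pos: [0.5947, 0.0443, 0.0226]
tcp_rot: [[0.191, 0.982, 0.001], [0.982, -0.191, -0.0], [0.0, 0.001, -1.0]]
contact_force: [-1.1, -0.6, -0.2]
finger_gap: -0.001
grip_force: 0.0
```

```bash
python3 - <<'E'
from h import *
b=grab("side","s13"); s=ctrl.state(); print(s["tcp_pos"],s["contact_force"])
m=cv2.inRange(cv2.cvtColor(b,cv2.COLOR_BGR2HSV),(8,90,100),(25,255,255))[200:235,295:330]>0
print("tcp px",proj("side",s["tcp_pos"]),"tip",proj("side",s["tcp_pos"]-[0,0,.014]))
d=cv2.inRange(cv2.cvtColor(b,cv2.COLOR_BGR2GRAY),0,45)[120:260,270:340]
n,l,st,ce=cv2.connectedComponentsWithStats(d)
for i in range(1,n):
    if st[i,4]>20: print("dark",st[i]+[270,120,0,0,0], "lowest px", [(x+270,y+120) for y,x in np.argwhere(l==i)[-3:]])
ys,xs=np.nonzero(m); print("block px box",xs.min()+295,xs.max()+295,ys.min()+200,ys.max()+200,len(xs))
E
```

```text
[0.59458363 0.04432048 0.02257942] [0.243314   0.83300454 0.31542455]
tcp px [313.1 216.9] tip [312.9 219.9]
dark [270 121  26  15 224] lowest px [(np.int64(292), np.int64(134)), (np.int64(293), np.int64(134)), (np.int64(293), np.int64(135))]
dark [ 296  120   44   58 1356] lowest px [(np.int64(307), np.int64(177)), (np.int64(308), np.int64(177)), (np.int64(309), np.int64(177))]
dark [293 179  42  36 730] lowest px [(np.int64(316), np.int64(212)), (np.int64(316), np.int64(213)), (np.int64(316), np.int64(214))]
block px box 307 317 215 229 123
```

Contact should have come at 0.040 and hasn't at 0.0226, so the real tips stand at least 17 mm higher than stated. I'll keep probing down.

Call:
drive_tool:
  commands: [0, 0, 0.004, 0, 0, 0, 0.004, 0]

```text
clock: 23.92
tcp_pos: [0.5942, 0.0443, 0.0179]
tcp_rot: [[0.191, 0.982, -0.0], [0.982, -0.191, -0.0], [-0.0, -0.0, -1.0]]
contact_force: [-0.5, 0.7, 0.1]
finger_gap: 0.003
grip_force: 0.0
```

Call:
drive_tool:
  commands: [0, 0, 0.003, 0, 0, 0, 0.003, 0]

```text
clock: 24.08
tcp_pos: [0.5942, 0.0443, 0.0148]
tcp_rot: [[0.191, 0.982, -0.001], [0.982, -0.191, 0.0], [-0.0, -0.001, -1.0]]
contact_force: [0.1, 0.5, -0.2]
finger_gap: 0.002
grip_force: 0.0
```

Call:
drive_tool:
  commands: [0, 0, 0.003, 0, 0, 0, 0.003, 0]

```text
clock: 24.25
tcp_pos: [0.5946, 0.0444, 0.0146]
tcp_rot: [[0.191, 0.982, 0.0], [0.982, -0.191, -0.001], [-0.001, 0.0, -1.0]]
contact_force: [-10.8, -2.5, 26.0]
finger_gap: 0.001
grip_force: 13.0
```

Contact at TCP z 0.0147 on a block 26 mm high means the true tips lie about 11 mm above the reported TCP, 25 mm off the stated offset. That explains the slips, so I'll grasp 25 mm lower from now on.

Call:
drive_tool:
  commands: [0, 0, -0.03, 0, 0, 0, -0.05, 0, 0, 0, -0.05, 0, 0, 0, -0.05, 0, 0, 0, -0.05, 0, 0, 0, -0.05, 0, 0, 0, -0.05, 0]
  gripper: -1

```text
clock: 24.83
tcp_pos: [0.5937, 0.0443, 0.0612]
tcp_rot: [[0.191, 0.982, -0.002], [0.982, -0.191, 0.0], [-0.0, -0.002, -1.0]]
contact_force: [-0.3, 0.1, 0.3]
finger_gap: 0.976
grip_force: 0.0
```

Call:
drive_tool:
  commands: [0, 0, 0.03, 0, 0, 0, 0.055, 0, 0, 0, 0.064, 0, 0, 0, 0.067, 0, 0, 0, 0.067, 0]

```text
clock: 25.25
tcp_pos: [0.594, 0.0446, -0.0052]
tcp_rot: [[0.19, 0.982, -0.002], [0.982, -0.19, 0.0], [0.0, -0.002, -1.0]]
contact_force: [-0.4, -0.6, 0.5]
finger_gap: 0.996
grip_force: 0.0
```

Call:
drive_tool:
  commands: [0, 0, 0, 0, 0, 0, 0, 0, 0, 0, 0, 0, 0, 0, 0, 0, 0, 0, 0, 0, 0, 0, 0, 0, 0, 0, 0, 0]
  gripper: 1

```text
clock: 25.83
tcp_pos: [0.5952, 0.0445, -0.0037]
tcp_rot: [[0.191, 0.982, 0.002], [0.982, -0.191, -0.0], [0.0, 0.002, -1.0]]
contact_force: [-0.3, -0.6, 6.4]
finger_gap: 0.334
grip_force: 61.1
```

Call:
drive_tool:
  commands: [0, 0, -0.02, 0, 0, 0, -0.06, 0, 0, 0, -0.1, 0, 0, 0, -0.14, 0, 0, 0, -0.17, 0, 0, 0, -0.18, 0]

```text
clock: 26.33
tcp_pos: [0.5965, 0.0451, 0.1809]
tcp_rot: [[0.19, 0.982, 0.007], [0.982, -0.19, 0.0], [0.001, 0.007, -1.0]]
contact_force: [0.2, 0.2, -0.1]
finger_gap: 0.336
grip_force: 60.2
```

```bash
python3 - <<'E'
from h import *
s=ctrl.state();print(s["tcp_pos"],np.degrees(np.arctan2(*s["tcp_rot"][1::-1,0])),local([.510,.341,.17]))
E
```

```text
[0.59652751 0.04505221 0.18089857] 79.02397095096346 [ 0.274  -0.1414  0.0103]
```

Call:
drive_tool:
  commands: [0.02, -0.01, 0, 0, 0.055, -0.028, 0, 0, 0.09, -0.046, 0, 0, 0.126, -0.065, 0, 0, 0.162, -0.083, 0, 0, 0.198, -0.102, 0, 0, 0.233, -0.12, 0.01, 0, 0.26, -0.134, 0.04, 0, 0.274, -0.141, 0.075, 0, 0.274, -0.141, 0.09, 0]

```text
clock: 27.17
tcp_pos: [0.5036, 0.344, 0.0811]
tcp_rot: [[0.184, 0.983, -0.005], [0.983, -0.184, 0.0], [-0.001, -0.005, -1.0]]
contact_force: [-0.8, -1.0, 0.7]
finger_gap: 0.335
grip_force: 60.2
```

Call:
drive_tool:
  commands: [0, 0, 0, 0, 0, 0, 0, 0, 0, 0, 0, 0, 0, 0, 0, 0, 0, 0, 0, 0]
  gripper: -0.2

```text
clock: 27.58
tcp_pos: [0.5095, 0.34, 0.0869]
tcp_rot: [[0.192, 0.981, 0.002], [0.981, -0.192, 0.001], [0.001, 0.002, -1.0]]
contact_force: [-0.0, 0.1, -0.2]
finger_gap: 0.603
grip_force: 0.0
```

Call:
drive_tool:
  commands: [0, 0, -0.04, 0, 0, 0, -0.08, 0, 0, 0, -0.1, 0, 0, 0, -0.1, 0]
  gripper: -1

```text
clock: 27.92
tcp_pos: [0.5105, 0.342, 0.1921]
tcp_rot: [[0.191, 0.982, 0.008], [0.982, -0.191, 0.005], [0.006, 0.007, -1.0]]
contact_force: [-0.0, -0.2, 0.4]
finger_gap: 1.003
grip_force: 0.0
```

```bash
python3 - <<'E'
from h import *
s=ctrl.state();print(s["tcp_pos"],np.degrees(np.arctan2(*s["tcp_rot"][1::-1,0])),local([.628,.149,.0]))
a=grab("top","t14"); b=grab("side","s14"); print(strays(a,170,290,130,235))
m=cv2.inRange(cv2.cvtColor(b,cv2.COLOR_BGR2HSV),(8,90,100),(25,255,255)); m[:160]=0;m[240:]=0;m[:,:300]=0;m[:,400:]=0
for c in cv2.findContours(m,cv2.RETR_EXTERNAL,cv2.CHAIN_APPROX_NONE)[0]:
    if cv2.contourArea(c)>30:
        M=cv2.moments(c); u,v=M["m10"]/M["m00"],M["m01"]/M["m00"]; print("side",round(u),round(v),cv2.contourArea(c),plane("side",u,v,.02))
E
```

```text
[0.51053164 0.34201217 0.19210016] 78.973142305345 [-0.1682  0.1509  0.1921]
[(560, 279, 31, 114, 359.0), (627, 150, 130, 50, 180.0), (684, 82, 5, 54, 166.0)]
side 343 206 110.0 [0.68691175 0.08198127 0.02      ]
side 321 191 167.0 [0.62630594 0.1434686  0.02      ]
```

Call:
drive_tool:
  commands: [-0.02, 0.018, 0, -7, -0.045, 0.04, 0, -14, -0.07, 0.063, 0, -21, -0.095, 0.085, 0, -28, -0.12, 0.108, 0, -35, -0.145, 0.13, 0.02, -42, -0.167, 0.15, 0.05, -49, -0.167, 0.15, 0.09, -51, -0.167, 0.15, 0.12, -51, -0.167, 0.15, 0.12, -51]

```text
clock: 28.85
tcp_pos: [0.6193, 0.1447, 0.0576]
tcp_rot: [[-0.642, 0.767, -0.011], [0.767, 0.642, -0.002], [0.005, -0.01, -1.0]]
contact_force: [-1.7, -2.0, -1.4]
finger_gap: 1.002
grip_force: 0.0
```

```bash
python3 - <<'E'
from h import *
ctrl.get_image("side")
s=ctrl.state();print(s["tcp_pos"],np.degrees(np.arctan2(*s["tcp_rot"][1::-1,0])),local([.627,.1495,-.006]))
E
```

```text
[0.62086842 0.14631906 0.06151753] 129.98062121578144 [-0.0018  0.0072  0.0675]
```

Call:
drive_tool:
  commands: [0, 0.002, 0.03, 0, 0, 0.002, 0.055, 0, 0, 0.002, 0.066, 0, 0, 0.002, 0.069, 0, 0, 0.002, 0.069, 0]

```text
clock: 29.32
tcp_pos: [0.6255, 0.1495, -0.0026]
tcp_rot: [[-0.643, 0.766, 0.0], [0.766, 0.643, 0.0], [-0.0, 0.0, -1.0]]
contact_force: [0.3, -0.3, 0.2]
finger_gap: 1.001
grip_force: 0.0
```

Call:
drive_tool:
  commands: [0, 0, 0, 0, 0, 0, 0, 0, 0, 0, 0, 0, 0, 0, 0, 0, 0, 0, 0, 0, 0, 0, 0, 0, 0, 0, 0, 0]
  gripper: 1

```text
clock: 29.9
tcp_pos: [0.6259, 0.1492, -0.0027]
tcp_rot: [[-0.643, 0.766, 0.001], [0.766, 0.643, 0.0], [-0.001, 0.001, -1.0]]
contact_force: [-1.3, -1.3, 5.5]
finger_gap: 0.333
grip_force: 61.1
```

Call:
drive_tool:
  commands: [0, 0, -0.02, 0, 0, 0, -0.06, 0, 0, 0, -0.1, 0, 0, 0, -0.14, 0, 0, 0, -0.17, 0, 0, 0, -0.18, 0]

```text
clock: 30.4
tcp_pos: [0.627, 0.1501, 0.182]
tcp_rot: [[-0.643, 0.766, 0.007], [0.766, 0.643, 0.001], [-0.003, 0.006, -1.0]]
contact_force: [0.6, 0.3, 0.3]
finger_gap: 0.336
grip_force: 60.2
```

```bash
python3 - <<'E'
from h import *
s=ctrl.state();print(s["tcp_pos"],np.degrees(np.arctan2(*s["tcp_rot"][1::-1,0])),local([.510,.341,.17]))
E
```

```text
[0.62695619 0.15014441 0.18201549] 130.02385992576507 [0.2214 0.0331 0.0115]
```

Call:
drive_tool:
  commands: [0.02, 0.003, 0, 0, 0.055, 0.008, 0, 0, 0.09, 0.013, 0, 0, 0.126, 0.019, 0, 0, 0.162, 0.024, 0, 0, 0.195, 0.03, 0.01, 0, 0.215, 0.033, 0.04, 0, 0.221, 0.033, 0.075, 0, 0.221, 0.033, 0.09, 0]

```text
clock: 31.15
tcp_pos: [0.5051, 0.3409, 0.0832]
tcp_rot: [[-0.646, 0.763, -0.003], [0.763, 0.646, -0.001], [0.002, -0.003, -1.0]]
contact_force: [-8.5, 0.7, 69.9]
finger_gap: 0.333
grip_force: 72.9
```

Call:
drive_tool:
  commands: [0, 0, 0, 0, 0, 0, 0, 0, 0, 0, 0, 0, 0, 0, 0, 0, 0, 0, 0, 0]
  gripper: -0.2

```text
clock: 31.57
tcp_pos: [0.5091, 0.339, 0.0868]
tcp_rot: [[-0.642, 0.767, 0.001], [0.767, 0.642, 0.0], [-0.0, 0.001, -1.0]]
contact_force: [-0.5, 0.1, 0.0]
finger_gap: 0.601
grip_force: 0.0
```

Call:
drive_tool:
  commands: [0, 0, -0.04, 0, 0, 0, -0.08, 0, 0, 0, -0.1, 0, 0, 0, -0.1, 0]
  gripper: -1

```text
clock: 31.9
tcp_pos: [0.5103, 0.3413, 0.1923]
tcp_rot: [[-0.643, 0.766, 0.007], [0.766, 0.643, 0.004], [-0.001, 0.008, -1.0]]
contact_force: [0.4, 0.6, 0.4]
finger_gap: 1.0
grip_force: 0.0
```

```bash
python3 - <<'E'
from h import *
s=ctrl.state();print(s["tcp_pos"],np.degrees(np.arctan2(*s["tcp_rot"][1::-1,0])),s["q"],local([.684,.082,.0]))
a=grab("top","t15"); print(strays(a,200,290,130,235))
E
```

```text
[0.51032157 0.34125316 0.19225706] 129.98844486057664 [  3.12396963  23.76318879 -53.11253971  89.6981901   19.54608038
  75.86129273 -12.34199738] [-0.31   -0.0351  0.1924]
[(684, 82, 5, 54, 163.0)]
```

Call:
drive_tool:
  commands: [-0.035, -0.004, 0, -7, -0.075, -0.008, 0, -14, -0.115, -0.013, 0, -21, -0.155, -0.018, 0, -28, -0.195, -0.022, 0, -35, -0.235, -0.026, 0, -42, -0.275, -0.031, 0, -49, -0.3, -0.034, 0.03, -55, -0.31, -0.035, 0.07, -55, -0.31, -0.035, 0.1, -55]

```text
clock: 32.78
tcp_pos: [0.6816, 0.0741, 0.0821]
tcp_rot: [[-0.997, -0.082, -0.002], [-0.082, 0.997, -0.002], [0.002, -0.001, -1.0]]
contact_force: [0.6, 0.2, -0.9]
finger_gap: 1.001
grip_force: 0.0
```

Call:
drive_tool:
  commands: [0, 0, 0.02, 0, 0, 0, 0.02, 0, 0, 0, 0.02, 0]

```text
clock: 33.03
tcp_pos: [0.6799, 0.0793, 0.065]
tcp_rot: [[-0.996, -0.088, -0.003], [-0.088, 0.996, -0.0], [0.003, 0.0, -1.0]]
contact_force: [0.5, 0.5, 0.6]
finger_gap: 1.002
grip_force: 0.0
```

```bash
python3 - <<'E'
from h import *
s=ctrl.state();print(s["tcp_pos"],np.degrees(np.arctan2(*s["tcp_rot"][1::-1,0])),s["q"],local([.684,.082,-.006]))
E
```

```text
[0.67988407 0.07926081 0.06504301] -174.97835463265085 [ 26.11608261  40.86183293 -54.03613142  85.83153615  34.00207063
  70.97894661  62.4539509 ] [-0.0045  0.0024  0.071 ]
```

Call:
drive_tool:
  commands: [-0.003, 0.001, 0.03, 0, -0.003, 0.001, 0.055, 0, -0.003, 0.001, 0.066, 0, -0.003, 0.001, 0.07, 0, -0.003, 0.001, 0.07, 0]

```text
clock: 33.45
tcp_pos: [0.684, 0.081, -0.003]
tcp_rot: [[-0.996, -0.088, 0.0], [-0.088, 0.996, 0.0], [-0.0, 0.0, -1.0]]
contact_force: [-0.7, -0.7, 0.4]
finger_gap: 0.998
grip_force: 0.0
```

Call:
drive_tool:
  commands: [0, 0, 0, 0, 0, 0, 0, 0, 0, 0, 0, 0, 0, 0, 0, 0, 0, 0, 0, 0, 0, 0, 0, 0, 0, 0, 0, 0]
  gripper: 1

```text
clock: 34.03
tcp_pos: [0.6844, 0.081, -0.0026]
tcp_rot: [[-0.996, -0.087, 0.001], [-0.087, 0.996, 0.0], [-0.001, 0.0, -1.0]]
contact_force: [-0.8, -0.5, 6.0]
finger_gap: 0.335
grip_force: 61.3
```

Call:
drive_tool:
  commands: [0, 0, -0.02, 0, 0, 0, -0.06, 0, 0, 0, -0.1, 0, 0, 0, -0.14, 0, 0, 0, -0.18, 0, 0, 0, -0.2, 0]

```text
clock: 34.53
tcp_pos: [0.6849, 0.0817, 0.202]
tcp_rot: [[-0.996, -0.088, 0.005], [-0.088, 0.996, 0.001], [-0.005, 0.001, -1.0]]
contact_force: [0.5, 0.5, 0.9]
finger_gap: 0.336
grip_force: 60.4
```

```bash
python3 - <<'E'
from h import *
s=ctrl.state();print(s["tcp_pos"],s["finger_gap"],local([.500,.335,.2]))
E
```

```text
[0.68489654 0.08172563 0.20196413] 0.335744012028411 [0.162  0.2685 0.0013]
```

Call:
drive_tool:
  commands: [0.015, 0.025, 0, 5, 0.035, 0.058, 0, 12, 0.055, 0.091, 0, 19, 0.075, 0.124, 0, 26, 0.095, 0.157, 0, 33, 0.115, 0.19, 0, 40, 0.135, 0.223, 0, 47, 0.152, 0.252, 0.01, 50, 0.162, 0.268, 0.04, 50, 0.162, 0.268, 0.075, 50]

```text
clock: 35.37
tcp_pos: [0.4958, 0.3399, 0.1233]
tcp_rot: [[-0.712, 0.702, 0.004], [0.702, 0.712, 0.004], [0.0, 0.006, -1.0]]
contact_force: [0.6, -0.3, -0.2]
finger_gap: 0.336
grip_force: 60.5
```

Call:
drive_tool:
  commands: [0, 0, 0, 0, 0, 0, 0, 0]

```text
clock: 35.53
tcp_pos: [0.4983, 0.3325, 0.1204]
tcp_rot: [[-0.707, 0.707, -0.003], [0.707, 0.707, -0.002], [0.001, -0.003, -1.0]]
contact_force: [1.0, 0.6, 0.4]
finger_gap: 0.338
grip_force: 60.4
```

Call:
drive_tool:
  commands: [0, 0, 0, 0, 0, 0, 0, 0, 0, 0, 0, 0, 0, 0, 0, 0, 0, 0, 0, 0]
  gripper: -0.2

```text
clock: 35.95
tcp_pos: [0.4996, 0.3335, 0.1222]
tcp_rot: [[-0.707, 0.708, 0.001], [0.708, 0.707, 0.001], [-0.0, 0.001, -1.0]]
contact_force: [0.8, -0.1, -0.6]
finger_gap: 0.601
grip_force: 0.0
```

Call:
drive_tool:
  commands: [0, 0, -0.04, 0, 0, 0, -0.08, 0, 0, 0, -0.12, 0, 0, 0, -0.16, 0, 0, 0, -0.2, 0, 0, 0, -0.22, 0, 0, 0, -0.22, 0]
  gripper: -1

```text
clock: 36.53
tcp_pos: [0.4999, 0.3351, 0.3472]
tcp_rot: [[-0.707, 0.707, 0.006], [0.707, 0.707, 0.004], [-0.001, 0.008, -1.0]]
contact_force: [0.1, 1.3, 0.6]
finger_gap: 0.998
grip_force: 0.0
```

```bash
python3 - <<'E'
from h import *
s=ctrl.state();print(s["tcp_pos"],np.degrees(np.arctan2(*s["tcp_rot"][1::-1,0])),s["q"])
a=grab("top","t16");b=grab("side","s16"); print(strays(a,200,290,130,235)); print(bars(a,215,350,225,275))
m=cv2.inRange(cv2.cvtColor(b,cv2.COLOR_BGR2HSV),(8,90,100),(25,255,255)); m[:100]=0;m[180:]=0;m[:,:225]=0;m[:,330:]=0
print([(cv2.boundingRect(c),cv2.contourArea(c)) for c in cv2.findContours(m,cv2.RETR_EXTERNAL,cv2.CHAIN_APPROX_NONE)[0] if cv2.contourArea(c)>40])
E
```

```text
[0.49986881 0.33514318 0.34722344] 135.00868003786908 [  4.67649396  18.91506586 -56.26282045  76.8954164   15.76912741
  91.81415623  -4.46086004]
[]
[(array([452.,  -7.]), 87.3, array([323., 118.]))]
[((228, 100, 95, 67), 3331.5)]
```

```bash
sed -i 's/(0,0,125),(180,45,255)/(0,0,vmin),(180,45,255)/; s/z=.134,cam="top"/z=.134,cam="top",vmin=150/' h.py; python3 - <<'E'
from h import *
a=cv2.imread("pics/t16.png")
for v in (140,155,170): print(v,bars(a,215,350,225,275,vmin=v))
a=cv2.imread("pics/t0.png") if False else cv2.imread("pics/top0.png")
for v in (140,155,170): print(v,bars(a,280,440,225,285,vmin=v))
E
```

```text
140 [(array([446.,  58.]), 93.1, array([ 15., 126.])), (array([481., -99.]), 93.8, array([ 15., 128.]))]
155 [(array([447.,  58.]), 93.4, array([ 13., 122.])), (array([482., -99.]), 92.9, array([ 13., 123.]))]
170 [(array([447.,  58.]), 93.4, array([ 10., 117.])), (array([482., -98.]), 92.8, array([ 12., 121.]))]
140 [(array([ 384., -296.]), 87.4, array([125.,  14.])), (array([482., -98.]), 92.8, array([ 13., 126.]))]
155 [(array([ 383., -296.]), 87.4, array([120.,  12.])), (array([482., -98.]), 92.8, array([ 12., 121.]))]
170 [(array([ 383., -295.]), 87.4, array([120.,   7.])), (array([483., -97.]), 92.5, array([ 11., 119.]))]
```

Both bars measure consistently: trug0 at (0.4465, 0.058), 93.2°, and trug1 at (0.482, −0.0985), 93°. All strays are gone from the desk. Next I'll fetch trug0.

Call:
drive_tool:
  commands: [-0.018, -0.027, 0, 5, -0.04, -0.06, 0, 11, -0.06, -0.09, 0, 17, -0.08, -0.12, 0, 23, -0.1, -0.15, 0, 29, -0.12, -0.18, 0.02, 35, -0.14, -0.207, 0.05, 41, -0.152, -0.225, 0.09, 42, -0.158, -0.2335, 0.12, 42, -0.158, -0.2335, 0.14, 42]

```text
clock: 37.47
tcp_pos: [0.4427, 0.0523, 0.1965]
tcp_rot: [[-0.047, 0.999, -0.006], [0.999, 0.047, -0.002], [-0.001, -0.006, -1.0]]
contact_force: [-0.2, 0.3, -0.8]
finger_gap: 0.998
grip_force: 0.0
```

Call:
drive_tool:
  commands: [0, 0, 0, 0, 0, 0, 0, 0, 0, 0, 0, 0]

```text
clock: 37.72
tcp_pos: [0.4462, 0.0575, 0.2024]
tcp_rot: [[-0.054, 0.999, 0.001], [0.999, 0.054, 0.0], [0.0, 0.001, -1.0]]
contact_force: [0.5, 0.2, -0.3]
finger_gap: 0.997
grip_force: 0.0
```

```bash
python3 - <<'E'
from h import *
s=ctrl.state();print(s["tcp_pos"],np.degrees(np.arctan2(*s["tcp_rot"][1::-1,0])),local([.4465,.058,.095]))
E
```

```text
[0.44619815 0.05746649 0.20239295] 93.06785913638421 [0.0005 0.0002 0.1074]
```

Call:
drive_tool:
  commands: [0, 0, 0.04, 0, 0, 0, 0.075, 0, 0, 0, 0.1, 0, 0, 0, 0.107, 0, 0, 0, 0.107, 0]

```text
clock: 38.13
tcp_pos: [0.4455, 0.0573, 0.0942]
tcp_rot: [[-0.054, 0.999, -0.002], [0.999, 0.054, 0.001], [0.001, -0.002, -1.0]]
contact_force: [-0.9, -0.7, 0.4]
finger_gap: 1.005
grip_force: 0.0
```

Call:
drive_tool:
  commands: [0, 0, 0, 0, 0, 0, 0, 0, 0, 0, 0, 0, 0, 0, 0, 0, 0, 0, 0, 0, 0, 0, 0, 0, 0, 0, 0, 0, 0, 0, 0, 0]
  gripper: 1

```text
clock: 38.8
tcp_pos: [0.4464, 0.0568, 0.0949]
tcp_rot: [[-0.052, 0.999, 0.002], [0.999, 0.052, -0.0], [-0.0, 0.002, -1.0]]
contact_force: [0.8, -0.3, 5.6]
finger_gap: 0.153
grip_force: 59.6
```

Call:
drive_tool:
  commands: [0, 0, -0.01, 0, 0, 0, -0.03, 0, 0, 0, -0.06, 0, 0, 0, -0.09, 0, 0, 0, -0.12, 0, 0, 0, -0.145, 0, 0, 0, -0.16, 0, 0, 0, -0.16, 0]

```text
clock: 39.47
tcp_pos: [0.4467, 0.0572, 0.2575]
tcp_rot: [[-0.053, 0.999, 0.004], [0.999, 0.053, -0.0], [-0.0, 0.004, -1.0]]
contact_force: [-0.7, 0.4, -3.1]
finger_gap: 0.153
grip_force: 58.8
```

```bash
python3 - <<'E'
from h import *
s=ctrl.state();print(s["tcp_pos"],s["finger_gap"],s["contact_force"])
h=np.array([.6627,-.0779]); x=np.array([.903,-.429])
for d in (-.10,0): print(d,local([*(h+d*x),s["tcp_pos"][2]]))
E
```

```text
[0.44666434 0.05723979 0.25753832] 0.15306901166707262 [-0.70792904  0.41873172 -3.11060537]
-0.1 [-0.0988  0.1207  0.0005]
0 [-0.1464  0.2086  0.0009]
```

Call:
drive_tool:
  commands: [-0.01, 0.012, 0, 3, -0.025, 0.03, 0, 8, -0.043, 0.052, 0, 14, -0.06, 0.074, 0, 20, -0.078, 0.096, 0, 25, -0.092, 0.113, 0, 28, -0.099, 0.121, 0, 28.5, -0.099, 0.121, 0, 28.5, -0.099, 0.121, 0, 28.5, -0.099, 0.121, 0, 28.5]

```text
clock: 40.3
tcp_pos: [0.5707, -0.0343, 0.2539]
tcp_rot: [[0.428, 0.904, -0.001], [0.904, -0.428, 0.001], [-0.0, -0.001, -1.0]]
contact_force: [0.1, 0.1, -2.6]
finger_gap: 0.152
grip_force: 58.9
```

```bash
python3 - <<'E'
from h import *
np.set_printoptions(precision=4,suppress=True)
a=grab("top","t17");b=grab("side","s17")
s=ctrl.state();print(s["tcp_pos"],np.degrees(np.arctan2(*s["tcp_rot"][1::-1,0])),s["q"])
h=np.array([.6627,-.0779]); print(local([*h,.2575]))
print("tips expected px side/top",[ (proj("side",[*(h+-.046*np.array([.903,-.429])+e*np.array([.429,.903])),.248]),proj("top",[*(h+-.046*np.array([.903,-.429])+e*np.array([.429,.903])),.248])) for e in(.03,-.03)])
E
```

```text
[ 0.5709 -0.0346  0.2545] 64.6449679366039 [ 32.8175  12.7838 -39.4741  90.4762   8.2332  79.7015 -32.7905]
[ 0.0001  0.1015 -0.003 ]
tips expected px side/top [(array([333.7, 184.2]), array([288.3, 160.2])), (array([325.7, 201.4]), array([313.2, 170.1]))]
```

Call:
drive_tool:
  commands: [0, 0.01, 0, 0, 0, 0.025, 0, 0, 0, 0.045, 0, 0, 0, 0.065, 0, 0, 0, 0.085, 0, 0, 0, 0.097, 0, 0, 0, 0.1015, 0, 0, 0, 0.1015, 0, 0, 0, 0.1015, 0, 0]

```text
clock: 41.15
tcp_pos: [0.663, -0.0788, 0.2542]
tcp_rot: [[0.43, 0.903, -0.0], [0.903, -0.43, 0.0], [0.0, -0.001, -1.0]]
contact_force: [0.0, -0.3, -2.3]
finger_gap: 0.154
grip_force: 58.9
```

Call:
drive_tool:
  commands: [0, 0, 0.01, 0, 0, 0, 0.02, 0, 0, 0, 0.03, 0, 0, 0, 0.034, 0, 0, 0, 0.034, 0]

```text
clock: 41.57
tcp_pos: [0.6622, -0.0795, 0.2183]
tcp_rot: [[0.43, 0.903, -0.003], [0.903, -0.43, 0.0], [-0.001, -0.003, -1.0]]
contact_force: [0.2, 0.8, -3.1]
finger_gap: 0.15
grip_force: 58.9
```

Call:
drive_tool:
  commands: [0, 0, 0.004, 0, 0, 0, 0.006, 0, 0, 0, 0.006, 0]

```text
clock: 41.82
tcp_pos: [0.6633, -0.0794, 0.214]
tcp_rot: [[0.43, 0.903, -0.0], [0.903, -0.43, 0.0], [-0.0, -0.0, -1.0]]
contact_force: [-0.0, -0.5, -3.2]
finger_gap: 0.153
grip_force: 58.9
```

Call:
drive_tool:
  commands: [0, 0, 0.003, 0, 0, 0, 0.003, 0]

```text
clock: 41.98
tcp_pos: [0.6637, -0.0794, 0.2129]
tcp_rot: [[0.43, 0.903, 0.002], [0.903, -0.43, -0.0], [0.0, 0.002, -1.0]]
contact_force: [-3.3, -0.1, 4.7]
finger_gap: 0.152
grip_force: 60.0
```

Call:
drive_tool:
  commands: [0, 0, 0.002, 0, 0, 0, 0.002, 0]

```text
clock: 42.15
tcp_pos: [0.6638, -0.0794, 0.2128]
tcp_rot: [[0.431, 0.903, 0.003], [0.903, -0.431, -0.001], [0.0, 0.003, -1.0]]
contact_force: [-8.1, 0.4, 16.4]
finger_gap: 0.151
grip_force: 61.7
```

Contact came at exactly the predicted height, so the bar is on the prongs. I'll release and rise.

Call:
drive_tool:
  commands: [0, 0, -0.003, 0, 0, 0, -0.003, 0]

```text
clock: 42.32
tcp_pos: [0.6638, -0.0794, 0.2134]
tcp_rot: [[0.43, 0.903, 0.002], [0.903, -0.43, -0.0], [0.001, 0.002, -1.0]]
contact_force: [0.7, -0.2, -3.0]
finger_gap: 0.152
grip_force: 58.9
```

Call:
drive_tool:
  commands: [0, 0, 0, 0, 0, 0, 0, 0, 0, 0, 0, 0, 0, 0, 0, 0, 0, 0, 0, 0, 0, 0, 0, 0, 0, 0, 0, 0, 0, 0, 0, 0]
  gripper: -1

```text
clock: 42.98
tcp_pos: [0.6634, -0.0794, 0.2123]
tcp_rot: [[0.43, 0.903, 0.0], [0.903, -0.43, 0.0], [0.0, -0.0, -1.0]]
contact_force: [-0.1, -0.3, 0.6]
finger_gap: 0.997
grip_force: 0.0
```

Call:
drive_tool:
  commands: [0, 0, -0.01, 0, 0, 0, -0.03, 0, 0, 0, -0.06, 0, 0, 0, -0.1, 0, 0, 0, -0.13, 0, 0, 0, -0.14, 0]

```text
clock: 43.48
tcp_pos: [0.6644, -0.0789, 0.3589]
tcp_rot: [[0.43, 0.903, 0.007], [0.903, -0.43, -0.0], [0.003, 0.007, -1.0]]
contact_force: [1.0, 0.7, -0.1]
finger_gap: 1.004
grip_force: 0.0
```

```bash
python3 - <<'E'
from h import *
s=ctrl.state();print(s["tcp_pos"],np.degrees(np.arctan2(*s["tcp_rot"][1::-1,0])),local([.482,-.0985,s["tcp_pos"][2]]))
b=grab("side","s18"); h=np.array([.6627,-.0779]); v=np.array([.429,.903])
print([proj("side",[*(h+e*v),.252]) for e in(.063,-.063)]); print(bars(b,300,400,140,260,z=.252,cam="side",vmin=165),bars(b,240,400,140,260,z=.252,cam="side",vmin=190))
E
```

```text
[ 0.66440638 -0.07893737  0.35893762] 64.51098856117366 [-0.0962 -0.1562 -0.0013]
[array([355.5, 179. ]), array([339.5, 215.8])]
[(array([662., -76.]), 79.2, array([358., 249.]))] [(array([ 480., -187.]), 91.6, array([ 12., 108.])), (array([ 704., -176.]), 35.8, array([237., 112.])), (array([646., -93.]), 67.0, array([87., 34.]))]
```

Call:
drive_tool:
  commands: [-0.01, -0.016, 0, -3, -0.028, -0.045, 0, -9, -0.046, -0.075, 0, -15, -0.064, -0.104, 0, -21, -0.08, -0.13, 0, -26, -0.092, -0.15, 0.03, -28.5, -0.096, -0.156, 0.07, -28.5, -0.096, -0.156, 0.11, -28.5, -0.096, -0.156, 0.13, -28.5, -0.096, -0.156, 0.13, -28.5]

```text
clock: 44.37
tcp_pos: [0.478, -0.0988, 0.2178]
tcp_rot: [[-0.052, 0.999, -0.007], [0.999, 0.052, 0.002], [0.002, -0.007, -1.0]]
contact_force: [-1.3, 0.2, -0.3]
finger_gap: 1.0
grip_force: 0.0
```

Call:
drive_tool:
  commands: [0, 0, 0, 0, 0, 0, 0, 0]

```text
clock: 44.53
tcp_pos: [0.4821, -0.0988, 0.2239]
tcp_rot: [[-0.053, 0.999, 0.002], [0.999, 0.053, -0.0], [-0.0, 0.002, -1.0]]
contact_force: [-0.7, -0.1, 0.1]
finger_gap: 1.0
grip_force: 0.0
```

```bash
python3 - <<'E'
from h import *
s=ctrl.state();print(s["tcp_pos"],np.degrees(np.arctan2(*s["tcp_rot"][1::-1,0])),local([.482,-.0985,.095]))
a=grab("top","t19"); b=grab("side","s19")
for v in(140,160): print(bars(a,270,360,225,290,vmin=v))
h=np.array([.6627,-.0779]); w=np.array([.429,.903])
print("bar exp top",[proj("top",[*(h+e*w),.252]) for e in(.063,-.063)],bars(a,270,345,90,220,z=.252,vmin=160))
print("trug1 side bar exp",[proj("side",[.482,-.0985+e,.134]) for e in(.063,-.063)])
for im,nm in((cv2.imread("pics/s0.png") if False else cv2.imread("pics/side0.png"),"0"),(b,"19")):
    m=cv2.inRange(cv2.cvtColor(im,cv2.COLOR_BGR2HSV),(12,60,120),(30,255,255)); m[:225]=0;m[300:]=0;m[:,:235]=0;m[:,320:]=0
    print(nm,[(cv2.boundingRect(c),cv2.contourArea(c)) for c in cv2.findContours(m,cv2.RETR_EXTERNAL,2)[0] if cv2.contourArea(c)>60])
E
```

```text
[ 0.48211164 -0.09883745  0.22389095] 93.03236352364654 [ 0.0004 -0.0003  0.1289]
[(array([402., -18.]), 170.8, array([26., 92.]))]
[]
bar exp top [array([282.7, 136.3]), array([334.8, 156.8])] [(array([704., -51.]), 170.9, array([54., 74.])), (array([ 741., -108.]), 64.5, array([122.,  16.]))]
trug1 side bar exp [array([274.4, 217.1]), array([276.7, 256.6])]
0 [((252, 245, 25, 37), 681.0), ((280, 241, 22, 36), 579.0)]
19 [((252, 245, 25, 38), 671.0), ((280, 243, 22, 35), 572.5)]
```

Trug1 hasn't moved. I'll grasp it.

Call:
drive_tool:
  commands: [0, 0, 0.04, 0, 0, 0, 0.08, 0, 0, 0, 0.11, 0, 0, 0, 0.125, 0, 0, 0, 0.128, 0, 0, 0, 0.128, 0]

```text
clock: 45.13
tcp_pos: [0.4816, -0.0988, 0.0947]
tcp_rot: [[-0.053, 0.999, -0.0], [0.999, 0.053, 0.001], [0.001, -0.0, -1.0]]
contact_force: [0.5, -0.5, -0.1]
finger_gap: 1.003
grip_force: 0.0
```

Call:
drive_tool:
  commands: [0, 0, 0, 0, 0, 0, 0, 0, 0, 0, 0, 0, 0, 0, 0, 0, 0, 0, 0, 0, 0, 0, 0, 0, 0, 0, 0, 0, 0, 0, 0, 0]
  gripper: 1

```text
clock: 45.8
tcp_pos: [0.4814, -0.0991, 0.0949]
tcp_rot: [[-0.052, 0.999, 0.0], [0.999, 0.052, -0.0], [-0.0, 0.0, -1.0]]
contact_force: [-2.4, 0.1, 6.4]
finger_gap: 0.152
grip_force: 59.6
```

Call:
drive_tool:
  commands: [0, 0, -0.01, 0, 0, 0, -0.03, 0, 0, 0, -0.06, 0, 0, 0, -0.09, 0, 0, 0, -0.12, 0, 0, 0, -0.145, 0, 0, 0, -0.16, 0, 0, 0, -0.16, 0]

```text
clock: 46.47
tcp_pos: [0.4826, -0.0989, 0.2579]
tcp_rot: [[-0.053, 0.999, 0.005], [0.999, 0.053, -0.002], [-0.002, 0.005, -1.0]]
contact_force: [0.4, 0.0, -3.2]
finger_gap: 0.154
grip_force: 58.9
```

```bash
python3 - <<'E'
from h import *
s=ctrl.state();print(s["tcp_pos"],s["finger_gap"],s["contact_force"])
h=np.array([.594,-.2235]); x=np.array([.903,-.429])
for d in (-.10,0): print(d,h+d*x,local([*(h+d*x),s["tcp_pos"][2]]))
E
```

```text
[ 0.48260066 -0.09888975  0.25788831] 0.15418574458572865 [ 0.40114079  0.01433146 -3.21871143]
-0.1 [ 0.5037 -0.1806] [-0.0827  0.0168  0.0002]
0 [ 0.594  -0.2235] [-0.1303  0.1047  0.0007]
```

Call:
drive_tool:
  commands: [-0.01, 0, 0, 3, -0.022, 0.003, 0, 8, -0.037, 0.006, 0, 14, -0.052, 0.01, 0, 20, -0.067, 0.013, 0, 25, -0.078, 0.016, 0, 28, -0.083, 0.017, 0, 28.5, -0.083, 0.017, 0, 28.5, -0.083, 0.017, 0, 28.5]

```text
clock: 47.22
tcp_pos: [0.5021, -0.1801, 0.2535]
tcp_rot: [[0.428, 0.904, -0.001], [0.904, -0.428, 0.001], [0.001, -0.002, -1.0]]
contact_force: [-0.0, -0.5, -3.5]
finger_gap: 0.148
grip_force: 58.9
```

Call:
drive_tool:
  commands: [0, 0.01, 0, 0, 0, 0.025, 0, 0, 0, 0.045, 0, 0, 0, 0.065, 0, 0, 0, 0.085, 0, 0, 0, 0.096, 0, 0, 0, 0.1, 0, 0, 0, 0.1, 0, 0, 0, 0.1, 0, 0]

```text
clock: 47.97
tcp_pos: [0.5927, -0.2231, 0.2542]
tcp_rot: [[0.429, 0.903, -0.0], [0.903, -0.429, 0.001], [0.0, -0.001, -1.0]]
contact_force: [-0.5, -0.2, -2.9]
finger_gap: 0.156
grip_force: 59.0
```

```bash
python3 - <<'E'
from h import *
s=ctrl.state();print(s["tcp_pos"],np.degrees(np.arctan2(*s["tcp_rot"][1::-1,0])),local([.594,-.2235,.213]),s["contact_force"])
E
```

```text
[ 0.59269917 -0.22308866  0.25415044] 64.59581453617227 [0.0002 0.0014 0.0411] [-0.53028626 -0.17398318 -2.94046042]
```

Call:
drive_tool:
  commands: [0, 0.001, 0.01, 0, 0, 0.001, 0.02, 0, 0, 0.001, 0.03, 0, 0, 0.001, 0.037, 0, 0, 0.001, 0.039, 0, 0, 0.001, 0.039, 0]

```text
clock: 48.47
tcp_pos: [0.5931, -0.2244, 0.2143]
tcp_rot: [[0.43, 0.903, -0.002], [0.903, -0.43, 0.001], [-0.0, -0.002, -1.0]]
contact_force: [-0.2, -0.2, -3.2]
finger_gap: 0.151
grip_force: 59.0
```

Call:
drive_tool:
  commands: [0, 0, 0.003, 0, 0, 0, 0.003, 0]

```text
clock: 48.63
tcp_pos: [0.594, -0.2244, 0.213]
tcp_rot: [[0.43, 0.903, 0.001], [0.903, -0.43, -0.0], [0.0, 0.001, -1.0]]
contact_force: [0.5, -0.2, -3.0]
finger_gap: 0.148
grip_force: 59.2
```

Call:
drive_tool:
  commands: [0, 0, 0.002, 0, 0, 0, 0.002, 0]

```text
clock: 48.8
tcp_pos: [0.5942, -0.2245, 0.2128]
tcp_rot: [[0.43, 0.903, 0.002], [0.903, -0.43, -0.001], [-0.0, 0.002, -1.0]]
contact_force: [-5.9, 1.5, 10.0]
finger_gap: 0.151
grip_force: 61.1
```

Call:
drive_tool:
  commands: [0, 0, 0, 0, 0, 0, 0, 0]

```text
clock: 48.97
tcp_pos: [0.5941, -0.2245, 0.2127]
tcp_rot: [[0.43, 0.903, 0.002], [0.903, -0.43, -0.001], [-0.0, 0.002, -1.0]]
contact_force: [-6.0, 1.1, 9.5]
finger_gap: 0.153
grip_force: 61.1
```

Call:
drive_tool:
  commands: [0, 0, -0.002, 0, 0, 0, -0.002, 0]

```text
clock: 49.13
tcp_pos: [0.5941, -0.2244, 0.213]
tcp_rot: [[0.43, 0.903, 0.001], [0.903, -0.43, -0.0], [0.0, 0.001, -1.0]]
contact_force: [0.5, 0.8, -3.9]
finger_gap: 0.156
grip_force: 59.0
```

Call:
drive_tool:
  commands: [0, 0, 0, 0, 0, 0, 0, 0, 0, 0, 0, 0, 0, 0, 0, 0, 0, 0, 0, 0, 0, 0, 0, 0, 0, 0, 0, 0, 0, 0, 0, 0]
  gripper: -1

```text
clock: 49.8
tcp_pos: [0.5938, -0.2244, 0.2123]
tcp_rot: [[0.43, 0.903, 0.0], [0.903, -0.43, 0.0], [0.0, 0.0, -1.0]]
contact_force: [0.2, 0.1, -0.3]
finger_gap: 0.997
grip_force: 0.0
```

Call:
drive_tool:
  commands: [0, 0, -0.01, 0, 0, 0, -0.03, 0, 0, 0, -0.06, 0, 0, 0, -0.1, 0, 0, 0, -0.13, 0, 0, 0, -0.14, 0]

```text
clock: 50.3
tcp_pos: [0.5949, -0.2243, 0.3587]
tcp_rot: [[0.43, 0.903, 0.007], [0.903, -0.43, -0.002], [0.001, 0.007, -1.0]]
contact_force: [1.1, 0.7, 0.3]
finger_gap: 1.002
grip_force: 0.0
```

Call:
drive_tool:
  commands: [-0.03, -0.012, 0, 0, -0.068, -0.027, 0, 0, -0.106, -0.042, 0, 0, -0.144, -0.057, 0, 0, -0.182, -0.072, 0, 0, -0.22, -0.087, 0, 0, -0.258, -0.102, 0, 0, -0.296, -0.117, 0, 0, -0.334, -0.132, 0, 0, -0.376, -0.147, 0, 0]

```text
clock: 51.13
tcp_pos: [0.2996, -0.4993, 0.353]
tcp_rot: [[0.43, 0.903, 0.0], [0.903, -0.43, -0.001], [-0.001, 0.0, -1.0]]
contact_force: [0.8, -1.1, 0.5]
finger_gap: 1.0
grip_force: 0.0
```

```bash
python3 - <<'E'
from h import *
a=grab("top","t20"); b=grab("side","s20"); s=ctrl.state(); print(s["tcp_pos"],s["clock"])
v=np.array([.429,.903])
for n,h in(("hook0",np.array([.6633,-.0794])),("hook1",np.array([.594,-.2245]))):
    for cam,im in(("top",a),("side",b)):
        p=[proj(cam,[*(h+e*v),.252]) for e in(.063,-.063)]
        xs=[q[0] for q in p]; ys=[q[1] for q in p]
        g=cv2.cvtColor(im,cv2.COLOR_BGR2GRAY)
        # brightness profile across the bar at 3 places along it
        print(n,cam,p)
        d=(p[1]-p[0])/np.linalg.norm(p[1]-p[0]); nn=np.array([-d[1],d[0]])
        for e in(.05,0,-.05):
            c=proj(cam,[*(h+e*v),.252]); print("  ",[int(g[int(round((c+k*nn)[1])),int(round((c+k*nn)[0]))]) for k in range(-8,9)])
for nm in("side0","s20"):
    im=cv2.imread(f"pics/{nm}.png"); m=cv2.inRange(cv2.cvtColor(im,cv2.COLOR_BGR2HSV),(8,90,100),(25,255,255)); m[:100]=0;m[390:]=0;m[:,:210]=0;m[:,395:]=0
    print(nm,[(cv2.boundingRect(c),cv2.contourArea(c)) for c in cv2.findContours(m,cv2.RETR_EXTERNAL,2)[0] if cv2.contourArea(c)>40])
E
```

```text
[ 0.29400033 -0.50385052  0.35186174] 51.2333
hook0 top [array([283.3, 136.1]), array([335.5, 156.5])]
   [115, 120, 114, 109, 109, 115, 152, 165, 168, 167, 152, 118, 73, 72, 71, 77, 74]
   [126, 131, 143, 146, 146, 154, 159, 166, 170, 170, 158, 110, 88, 119, 142, 145, 145]
   [132, 134, 140, 146, 153, 158, 166, 169, 173, 176, 160, 127, 95, 109, 134, 144, 143]
hook0 side [array([355.8, 179.4]), array([339.8, 216.3])]
   [170, 172, 172, 169, 146, 164, 204, 220, 219, 218, 186, 171, 170, 174, 176, 174, 174]
   [111, 91, 91, 85, 85, 151, 201, 217, 218, 217, 201, 167, 163, 155, 163, 163, 151]
   [177, 181, 187, 149, 130, 180, 213, 220, 220, 221, 221, 210, 204, 215, 213, 209, 220]
hook1 top [array([350.1, 162.4]), array([403.8, 183.4])]
   [127, 122, 132, 138, 145, 155, 165, 173, 173, 172, 168, 144, 95, 102, 144, 156, 157]
   [121, 107, 115, 125, 118, 138, 157, 170, 171, 170, 154, 117, 89, 89, 117, 137, 141]
   [116, 122, 113, 111, 111, 113, 139, 164, 175, 179, 165, 131, 90, 66, 65, 62, 63]
hook1 side [array([334.9, 227.2]), array([316.4, 269.8])]
   [112, 112, 110, 106, 97, 158, 205, 220, 220, 219, 215, 194, 196, 196, 196, 199, 202]
   [87, 89, 88, 94, 95, 130, 190, 219, 218, 220, 209, 163, 143, 149, 148, 150, 150]
   [201, 203, 206, 194, 154, 170, 209, 221, 222, 224, 222, 204, 184, 168, 164, 179, 167]
side0 [((240, 308, 28, 44), 1035.5), ((214, 308, 23, 45), 705.5), ((252, 245, 24, 38), 675.5), ((280, 241, 22, 37), 577.5), ((301, 211, 15, 19), 166.0), ((333, 201, 19, 11), 110.0), ((312, 183, 18, 18), 161.0), ((343, 106, 52, 52), 976.5), ((228, 100, 95, 67), 3360.5)]
s20 [((318, 267, 34, 37), 765.0), ((325, 259, 32, 13), 130.5), ((291, 259, 24, 33), 440.0), ((336, 252, 21, 9), 49.5), ((306, 248, 13, 12), 72.0), ((340, 215, 32, 36), 691.0), ((315, 209, 23, 30), 338.0), ((343, 106, 52, 52), 1014.0), ((228, 100, 95, 67), 3389.5)]
```

Both bars show at the predicted places in both views, level along their length, and the desk is free of blocks. I'm handing the job in.

Call:
drive_tool:
  commands: [0, 0, 0, 0, 0, 0, 0, 0, 0, 0, 0, 0, 0, 0, 0, 0, 0, 0, 0, 0, 0, 0, 0, 0]

```text
clock: 51.73
tcp_pos: [0.302, -0.4979, 0.3524]
tcp_rot: [[0.429, 0.903, 0.0], [0.903, -0.429, -0.0], [-0.0, 0.0, -1.0]]
contact_force: [0.1, -0.2, -0.3]
finger_gap: 1.002
grip_force: 0.0
```

```bash
python3 - <<'E'
from h import *
b=grab("side","s21"); p=cv2.imread("pics/s20.png"); d=cv2.absdiff(b,p)[100:330,210:420]; print("motion px",int((d.max(2)>40).sum()))
o=cv2.imread("pics/side0.png"); print("stamp/mug change",[int((cv2.absdiff(b,o)[r].max(2)>50).sum()) for r in((slice(138,172),slice(315,340)),(slice(352,410),slice(245,292)))])
print(ctrl.job_done())
E
```

```text
motion px 209
stamp/mug change [0, 211]
the job is handed in; nothing more can be done
None
```

The job is handed in with no verdict returned: all six blocks were put in the bin and both trugs hang empty and level on hook0 and hook1; trug0 slipped and tipped inside the bin before I recovered it, and my last check flagged some changed pixels around the rack and mug that I did not trace (the stamp showed none).

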